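Plug the sample port and hold the probe cover at the index

ROBOT

A 6-joint arm with a two-finger parallel gripper is mounted at the origin on the work surface. World frame = base frame: x ahead of the robot, y to its left, z up, the work surface at z = 0. Lengths are in mm, angles in rad, forces in N, time in s.
With the tool pointing down it reaches from about 425 to 950 mm from the base axis. Payload 14.7 kg.
Tool frame: the origin (TCP) lies at the very end of the fingers, on their centre line; the grasp point (between the pads) lies 19 mm behind it (manip.tcp_to_grasp is the z of the grasp point in the tool frame, in mm); z points along the fingers, y is the direction in which the jaws open and shut (so a half turn about z gives the same grasp; the last joint's range is limited). The gripper opens to 85 mm and grips with 20 to 120 N. Pads are 22 mm wide; open, the fingers measure 114 mm over their backs; the gripper's body (76 mm by 85 mm) begins 54 mm behind the grasp point. The pads swing forward as they close: fully open they stand 13 mm farther back than shut.
Start: joints at [1.295, 0.48, 1.596, -0, 1.065, -0.047], TCP at [147.401, 633.06, 231.297] pointing down, gripper open.
Joint ranges: [-2.75, 2.75], [-0.82, 2.05], [0.23, 2.67], [-1.56, 4.7], [0.09, 2.69], [-2.92, 2.92]. Speed limits (rad/s): [1.89, 1.89, 2.39, 3.01, 3.01, 3.01].

INTERFACE

Orientations are given as a unit quaternion [w, x, y, z].
In Python, from station import get_state, cams, job, manip gives the robot as it stands. The module is installed in compiled form; this text tells all that it offers.
- The arm moves only by the tool carry_out, never from a script. Its argument "steps" is a list of rows, each an object of numbers: "x", "y", "z": the shift along the tool's x, y, z scaled (see below); "wx", "wy", "wz": the turn, a rotation vector about the tool's x, y, z scaled (see below); "hand": the opening, from -1 (shut) to 1 (fully open). In form: [{"x": .., "y": .., "z": .., "wx": .., "wy": .., "wz": .., "hand": ..}, ...]. A call has 1 to 5 rows; each row shifts and turns the commanded pose from where the row before left it, along the tool's axes as they then stand; what a row does not reach is not made up. The controller multiplies each number of a shift by 25 mm and each number of a turn by 5 degrees. A row lasts 1/10 s, in which the tool goes at most 50 mm and 8.59 degrees, less where a joint would pass 70% of its speed; a pose out of reach is approached as far as the arm can. A call with a number of a shift or a turn outside -1 to 1 is refused whole. A call with a gripper value outside its range is refused whole. The fingers move at their own pace and stop on an object; the grip force is fixed at half the most. Time passes only in rows, so rows that do not move let the fingers close. It gives the time, the measured TCP pose, the force and the opening at its end, in the units of the state.
- get_state(): the state, without advancing time (a new reading comes with each control period).
- cams.snapshot(name): name is "side" or "top"; returns the picture (384x512x3 uint8, blue, green, red); there is no depth.
- cams.camera_info(name): a dict with "fx", "fy", "cx", "cy" (pixels), "extrinsics" (4x4, takes a point from world to camera coordinates). Camera axes: x right, y down, z forward; pixel columns grow to the right and rows downward; lengths in mm; the calibration is good to about 2 mm. A picture is of the moment at which its call begins. camera_info takes no time and is no camera call.
- job.finish_job(): hands the job in, once; it reports no verdict.
Trained networks look in the newest picture that a camera, given by its name, has taken for a name from the list of things; names that differ only in an ending like _2 or _b are one class to them, and where a whole thing is asked for, a point or a joint stands for the part that bears it (a point fixed in the world has none). Each returns a list of dicts, best first, with "confidence" (0 to 1); they miss things now and then, are a little off and sometimes report something else, mostly with a low value. They report only what shows in the picture. A call takes as long as a camera call. They do not tell look-alikes from the thing itself.
- cams.recognise(camera, target): "box" ([left, top, right, bottom] in pixels, round what is visible of it).
The state is a dict: "clock": time; "q": joint angles; "joint_velocities": joint speeds; "tau": joint torques, N m; "position": TCP position; "ee_rot": TCP orientation; "contact_force": force on the tool from outside, world axes, zero at the start; "wrist_torque": the same for the moment, N m; "width": opening from 0.0 (shut) to 1.0 (fully open).
Only numpy, scipy, OpenCV 4.12 (cv2) and the standard library are available. Lean on these libraries where they do the work, as an engineer would, in place of code of your own. Each camera call takes 0.05 s, during which the arm holds its last target.

TASK

I want to check the sample probe's alignment: from the three alignment plugs in the steel tray take the one whose spigot fits the analyser's sample port, seat it in the port with its flange flat on the deck, and let go of it. Then lift the grey probe cover by its bow handle until its pointer meets the index clamp on the quadrant, and keep holding it there: the cover falls shut if let go, so finish while holding the handle. Leave the index clamp, the other plugs and everything else on the bench where they are.

Things in the scene. Friction and masses are not known exactly. Their poses are not given: they have to be found in the camera images.
- analyser: white bench-top analyser, fixed to the bench, 400 mm deep (x), 360 mm wide (y). Origin at the centre of its underside on the bench; its x points from its front to its back, its y to its left seen from the front, z up. In front on its right a deck 85 mm high with the sample port; behind the deck the probe bay under a hinged grey cover (top face 136 mm high); on its left a sloping keypad console, up to 165 mm high; at the back a housing 160 mm high.
- port (a point): centre of the sample port's mouth on the deck (85 mm above the bench): a round blind hole 28.5 mm in diameter, 30 mm deep, chamfered 2 mm, dark ring around it; 95 mm in front of the cover's handle bar. Axes as the analyser's.
- plug_small: turned aluminium alignment plug, spigot 18 mm in diameter and 20 mm long, flange 26 mm in diameter; above it a flange 4 mm thick and a ribbed grip post 16 mm in diameter and 46 mm tall; 70 mm high in all. Stands upright, spigot down, on the tray floor (2.5 mm above the bench). Origin at the centre of the spigot's end face, z up along the post. 50 g. Too small for the port.
- plug_medium: turned aluminium alignment plug, spigot 26 mm in diameter and 20 mm long (foot chamfered 2 mm), flange 34 mm in diameter; above it a flange 4 mm thick and a ribbed grip post 16 mm in diameter and 46 mm tall; 70 mm high in all. Stands upright, spigot down, on the tray floor (2.5 mm above the bench). Origin at the centre of the spigot's end face, z up along the post. 80 g. The one that fits the port: its flange then lies flat on the deck and its origin is 20 mm below point port.
- plug_large: turned aluminium alignment plug, spigot 34 mm in diameter and 20 mm long, flange 42 mm in diameter; above it a flange 4 mm thick and a ribbed grip post 16 mm in diameter and 46 mm tall; 70 mm high in all. Stands upright, spigot down, on the tray floor (2.5 mm above the bench). Origin at the centre of the spigot's end face, z up along the post. 120 g. Too large for the port.
- tray: shallow stainless steel tray, fixed, 270 x 110 mm, rim 16 mm high, in which the three plugs stand in a row along its x, about 80 mm apart, in any order. Origin at the centre of its underside.
- cover (a joint): angle of the grey cover over the probe bay: 0 = shut, grows as its front edge swings up (to 1.3 rad). Hinged along its rear edge, 0.5 to 0.9 kg, turns freely and falls shut when let go. Starts shut.
- cover_hinge (a point): point on the cover's hinge axis, in line with the middle of the handle, 132 mm above the bench; the axis is the analyser's y; raising the cover is a positive turn about it. Moves with the cover: its z is normal to the cover.
- handle_bar (a point): middle of the cover's black bow handle: a round black bar 10 mm in diameter and 100 mm long, parallel to the hinge, 45 mm above the cover's top face (free finger room below it), 140 mm in front of the hinge axis and 49 mm above it when the cover is shut; two end posts 10 mm thick, 100 mm apart (the rules call the bar cover_c0 and the posts cover_c1 and cover_c2).
- cover_pointer (a point): tip of the small steel pointer blade that sticks out at the cover's right edge (seen from the front), 116 mm from the hinge axis, level with the axis when shut.
- index_tip (a point): inward tip of the index clamp (dark block with a brass thumb screw) on the graduated aluminium quadrant arc that stands at the right of the cover, centred on the hinge axis (arc and clamp within 138 mm of the axis, arc top 255 mm above the bench: keep clear of it); 116 mm from the axis, in the plane of the pointer blade. When the cover stands at the index the two tips coincide.
- index (a joint): angle of the index clamp on the quadrant, same axis, zero and sense as the cover's angle: the cover is at the index when both read the same. 0.65 to 0.98 rad; clamped, it stays put.
- rack_a: wire rack of capped sample tubes, 75 x 175 mm, 106 mm high; bystander. Origin at the centre of its underside.
- jar: closed cream reagent jar, 84 mm across, 115 mm high; bystander. Origin at the centre of its underside.
- pipette: micropipette lying down, 230 mm long, 27 mm thick; bystander. Origin at the centre of its underside.
- tube_lying: capped sample tube lying down, 90 mm long, 17 mm thick; bystander. Origin at the centre of its underside.
- timer: flat white bench timer, 65 x 80 x 20 mm; bystander. Origin at the centre of its underside.
- tip_box: pipette-tip box, 85 x 120 mm, 60 mm high; bystander. Origin at the centre of its underside.
Not all that is in view belongs to the job. What is shaped like the plug_medium but brown or pink is not meant.

How it is judged (in metres and radians):
On the way, in this order (a step that is already met when the one before it is completed fails the run):
1. the fitting plug sits fully home in the sample port, let go of (horizontal distance between plug_medium and port below 0.004 m and z of plug_medium in the frame of port below -0.017 m and angle between plug_medium's own z axis and vertical below 0.08 rad and contact force between the fingers and plug_medium below 0.1 N), for 0.2 s.
2. the cover is held by its handle with the pointer at the index (distance between cover_pointer and index_tip below 0.008 m and (contact force between the fingers and cover_c0 above 0.5 N or contact force between the fingers and cover_c1 above 0.5 N or contact force between the fingers and cover_c2 above 0.5 N) and velocity of joint cover between -0.05 and 0.05 rad/s), for 0.5 s.
At the end, for the whole second after the job is handed in: The medium plug sits in the port (within 4 mm of its centre, flange down to within 3 mm of the deck, upright within 0.08 rad); the cover's pointer tip is within 8 mm of the index tip (about 4 degrees), the cover still, and the fingers hold the handle with at least 0.5 N (all of step 2 and horizontal distance between plug_medium and port below 0.004 m and z of plug_medium in the frame of port below -0.017 m and angle between plug_medium's own z axis and vertical below 0.08 rad); the arm keeps its last pose, push and grip.
It fails at once if the index clamp is shifted (distance of index_tip from where it was at the start of the episode above 0.006 m).
It fails at once if another plug is taken or knocked over (distance of any of plug_small, plug_large from where it was at the start of the episode above 0.03 m or angle between any of plug_small, plug_large's own z axis and vertical above 0.6 rad).
It fails at once if something else on the bench is shoved away (distance of any of rack_a, jar, pipette, tube_lying, timer, tip_box from where it was at the start of the episode above 0.03 m).
It also fails if it takes over 53 s, if anything falls off the work surface, if the arm or the gripper's body presses on something with over 40 N, if the wrist force passes 120 N, or if a joint passes its speed limit or range.

## Working session

There is one attempt and no reset: what is moved stays moved. The work goes in short steps, Python scripts to look and compute and a tool call to move; the robot and the scene stay as the last step left them, time stands still between calls to the robot, and variables do not carry over. Pictures are saved under pics/ and viewed, and the job is handed in when it is done.

Besides the shell and the picture viewer there is one more tool, called after ">>>" by a JSON object that holds its "api" and its "payload", one argument or row to a line. carry_out: Moves the arm, as the interface text tells. Shifts and turns lie within -1 to 1; 1 stands for 25 mm of shift or 5 degrees of turn. Its arguments: {"type":"object","properties":{"steps":{"type":"array"}},"required":["steps"]}

```bash
mkdir -p pics
cat > h.py <<'E'
import numpy as np, cv2
from station import get_state, cams, job, manip
def ray(cam,u,v):
    c=cams.camera_info(cam);E=np.array(c["extrinsics"]);R=E[:3,:3];t=E[:3,3]
    d=R.T@np.array([(u-c["cx"])/c["fx"],(v-c["cy"])/c["fy"],1.]);return -R.T@t,d
def atz(cam,u,v,z):
    o,d=ray(cam,u,v);return o+d*(z-o[2])/d[2]
def proj(cam,p):
    c=cams.camera_info(cam);E=np.array(c["extrinsics"]);q=E[:3,:3]@np.array(p,float)+E[:3,3]
    return np.array([c["fx"]*q[0]/q[2]+c["cx"],c["fy"]*q[1]/q[2]+c["cy"]])
E
python3 - <<'E'
from h import *
for n in("top","side"):
    im=cams.snapshot(n);cv2.imwrite(f"pics/{n}0.png",im)
    c=cams.camera_info(n);print(n,c)
    for t in("plug_medium","port","handle_bar","index_tip","cover_pointer","tray","analyser"):
        try: print(t,[(np.round(d["box"]).tolist(),round(d["confidence"],2)) for d in cams.recognise(n,t)])
        except Exception as e: print(t,e)
s=get_state();print(s,manip.tcp_to_grasp)
E
```

```text
top {'fx': 449.54114801705975, 'fy': 449.54114801705975, 'cx': 253.15037386930587, 'cy': 189.35288491361544, 'extrinsics': array([[ 4.37421876e-03, -9.99976428e-01, -5.29246587e-03,
        -2.20348384e+01],
       [-9.96791880e-01, -3.93719738e-03, -7.99402733e-02,
         5.20225311e+02],
       [ 7.99175515e-02,  5.62516324e-03, -9.96785605e-01,
         1.42087484e+03],
       [ 0.00000000e+00,  0.00000000e+00,  0.00000000e+00,
         1.00000000e+00]])}
plug_medium [([336.0, 227.0, 350.0, 236.0], 0.52), ([340.0, 259.0, 351.0, 266.0], 0.45)]
port [([118.0, 71.0, 262.0, 230.0], 0.89), ([242.0, 152.0, 248.0, 158.0], 0.6)]
handle_bar [([166.0, 116.0, 248.0, 191.0], 0.92)]
index_tip []
cover_pointer [([168.0, 120.0, 247.0, 193.0], 0.98)]
tray [([328.0, 164.0, 363.0, 247.0], 0.96), ([168.0, 121.0, 248.0, 194.0], 0.31)]
analyser [([120.0, 72.0, 259.0, 227.0], 0.56)]
side {'fx': 380.2158685685842, 'fy': 380.2158685685842, 'cx': 256.35917465847757, 'cy': 193.41131283853406, 'extrinsics': array([[ 8.21706970e-01, -5.69892305e-01, -4.51849176e-03,
        -4.45264546e+02],
       [-2.981
[... 737 characters left out ...]
lock': 0.8, 'q': array([ 1.29540417e+00,  4.80177189e-01,  1.59629505e+00,  7.23465084e-06,
        1.06508573e+00, -4.65861581e-02]), 'joint_velocities': array([ 0.00083634,  0.00023364, -0.00042884,  0.00020254,  0.00179266,
       -0.00027764]), 'tau': array([ 1.15532290e-03, -9.50405860e+01, -4.30613494e+01, -4.73989599e-05,
        1.32524699e-03,  1.99413665e-05]), 'position': array([147.39934524, 633.07129252, 231.31321269]), 'ee_rot': array([-3.44161741e-07,  1.14155349e-01,  9.93462911e-01,  1.76229550e-05]), 'contact_force': array([-0.22699886,  0.76144353,  0.2392907 ]), 'wrist_torque': array([-0.00055682,  0.08317149, -0.02634136]), 'width': 0.999137793019099} -18.700000000000003
```

Run:
```python
import cv2
t=cv2.imread("pics/top0.png");s=cv2.imread("pics/side0.png")
cv2.imwrite("pics/top_a.png",cv2.resize(t[60:280,110:380],None,fx=2.9,fy=2.7,interpolation=3) if 0 else cv2.resize(t[60:260,110:376],None,fx=3,fy=3,interpolation=3))
cv2.imwrite("pics/side_a.png",cv2.resize(s[130:330,140:400],None,fx=3,fy=3,interpolation=3))
cv2.imwrite("pics/top_f.png",t)
```

```text
(no output)
```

View pics/top_a.png

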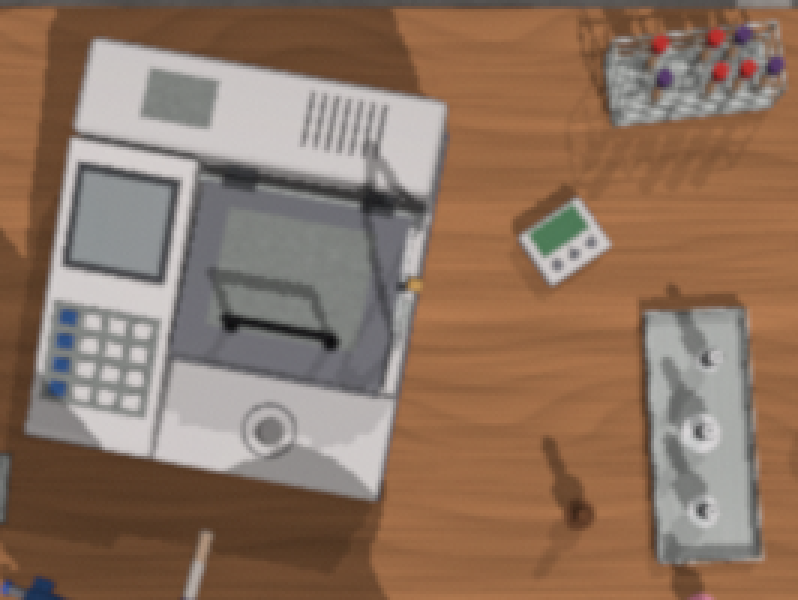

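View pics/side_a.png

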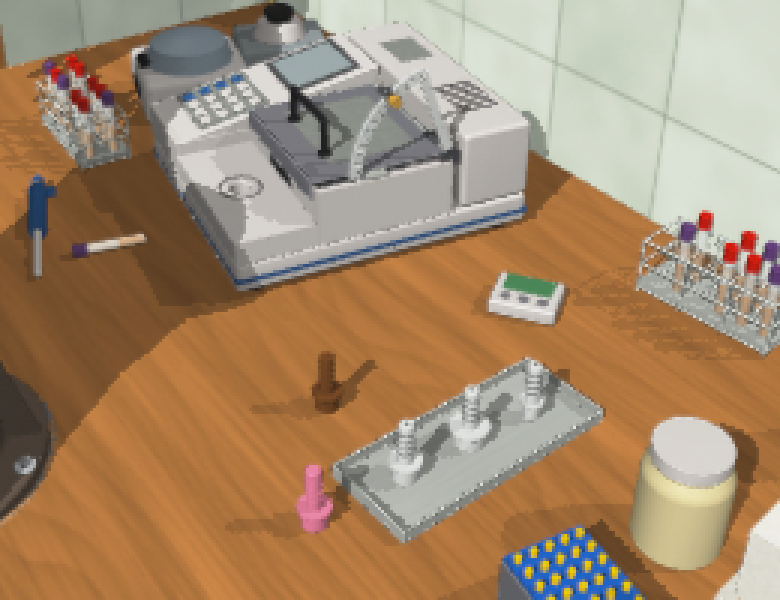

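View pics/top_f.png

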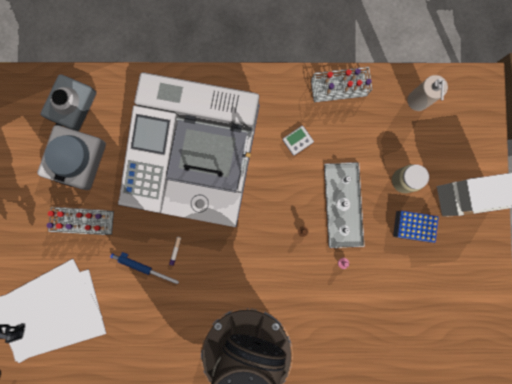

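Run:
```python
import cv2
t=cv2.imread("pics/top0.png");s=cv2.imread("pics/side0.png")
def c(im,x,y,w,h,f,n): cv2.imwrite(f"pics/{n}.png",cv2.resize(im[y:y+h,x:x+w],None,fx=f,fy=f,interpolation=0))
c(t,325,160,60,60+55,5,"c1"); c(s,230,245,100,60,8,"c2"); c(t,165,110,90,120,5,"c3"); c(s,200,145,100,70,8,"c4")
```

```text
(no output)
```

View pics/c1.png

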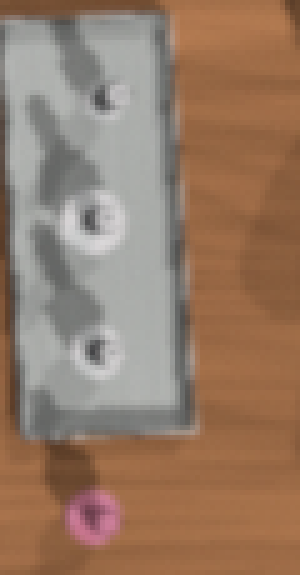

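View pics/c2.png

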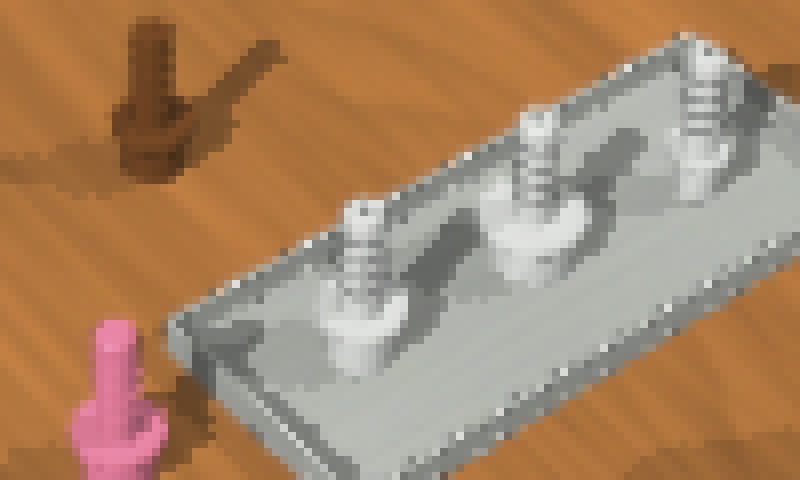

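View pics/c3.png

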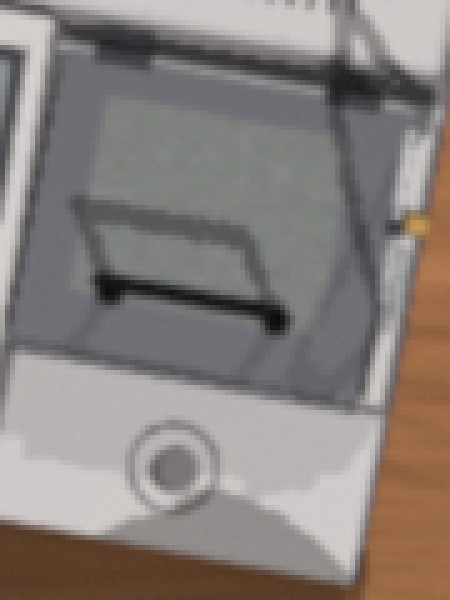

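View pics/c4.png

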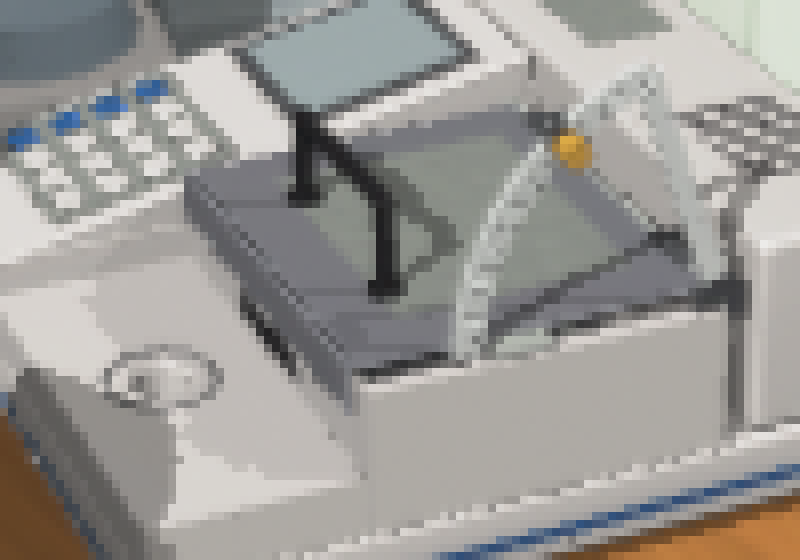

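```bash
cat >> h.py <<'E'
def tri(pt,ps):
    A=[];b=[]
    for cam,p in(("top",pt),("side",ps)):
        o,d=ray(cam,*p);d/=np.linalg.norm(d);P=np.eye(3)-np.outer(d,d);A.append(P);b.append(P@o)
    return np.linalg.lstsq(np.vstack(A),np.hstack(b),rcond=None)[0]
E
python3 - <<'E'
from h import *
np.set_printoptions(precision=1,suppress=True)
for c in("top","side"):print(ray(c,256,192)[0])
c1=lambda X,Y:(325+X/5-.5,160+Y/5-.5)
c2=lambda X,Y:(230+X/8-.5,245+Y/8-.5)
c3=lambda X,Y:(165+X/5-.5,110+Y/5-.5)
c4=lambda X,Y:(200+X/8-.5,145+Y/8-.5)
print("plug flange top",atz("top",*c1(97,353),26.5),"side flange",atz("side",*c2(364,305),26.5),"side posttop",atz("side",*c2(365,207),72.5))
print("port",atz("top",*c3(173,467),85),atz("side",*c4(162,378),85),tri(c3(173,467),c4(162,378)))
hl=tri(c3(109,281),c4(305,120));hr=tri(c3(276,315),c4(383,188));print("handle",hl,hr,np.linalg.norm(hl-hr),np.degrees(np.arctan2(*(hr-hl)[:2])))
print(atz("top",*c3(109,281),181),atz("top",*c3(276,315),181))
print("clamp",tri(c3(415,225),c4(572,150)))
# yaw from edges: deck/cover edge
a=atz("top",*c3(0,520),85);b=atz("top",*c3(355,583),85);print("front edge",np.degrees(np.arctan2((b-a)[0],-(b-a)[1])),a,b)
a=atz("top",*c3(355,583),85);b=atz("top",*c3(383,410),85);print("right edge",np.degrees(np.arctan2((b-a)[1],(b-a)[0])),a,b)
E
```

```text
[ 405.1  -28.  1457.8]
[-110.1 -946.6  821.7]
plug flange top [ 391.5 -307.9   26.5] side flange [ 394.5 -308.    26.5] side posttop [ 394.9 -306.3   72.5]
port [472.9 144.9  85. ] [475.  145.3  85. ] [473.6 144.4  85.9]
handle [574.5 170.9 181.6] [554.5  74.  192.1] 99.52842659395913 -168.3106519120957
[574.7 171.  181. ] [555.4  75.1 181. ]
clamp [600.3  -5.4 230.3]
front edge -9.771747448606709 [440.1 250.2  85. ] [402.7  33.   85. ]
right edge -8.799735093124978 [402.7  33.   85. ] [508.4  16.6  85. ]
```

Candidates (full top-view pixels): near tray plug (344,230) has the middle-sized flange (about 34 mm), so it is the medium. The middle tray plug (343,204) is large and the far one (346,179) is small. The look-alikes are brown at (303,231) and pink at (343,264). I choose (344,230); the close crop confirms it is steel-coloured with a flange between the other two in size. First I rise and turn the jaws to world y.

>>> {"api": "carry_out", "payload": {
  "steps": [
    {"z": -1,"wz": -0.874},
    {"z": -1,"wz": -0.874},
    {"z": -1,"wz": -0.874},
    {"x": -0.8,"y": -0.9,"z": -1},
    {"x": -0.8,"y": -0.9}
  ]
}}

```text
invalid input at $.steps[0]: expected keys x, y, z, wx, wy, wz, hand
```

>>> {"api": "carry_out", "payload": {
  "steps": [
    {"x": 0,"y": 0,"z": -1,"wx": 0,"wy": 0,"wz": -0.874,"hand": 1},
    {"x": 0,"y": 0,"z": -1,"wx": 0,"wy": 0,"wz": -0.874,"hand": 1},
    {"x": 0,"y": 0,"z": -1,"wx": 0,"wy": 0,"wz": -0.874,"hand": 1},
    {"x": -0.8,"y": -0.9,"z": -1,"wx": 0,"wy": 0,"wz": 0,"hand": 1},
    {"x": -0.8,"y": -0.9,"z": 0,"wx": 0,"wy": 0,"wz": 0,"hand": 1}
  ]
}}

```text
clock: 1.3
position: [187.9, 589.2, 334.7]
ee_rot: [0.001, -0.001, 1.0, 0.002]
contact_force: [0.6, -0.2, 0.5]
width: 1.003
```

>>> {"api": "carry_out", "payload": {
  "steps": [
    {"x": -1,"y": -1,"z": 0,"wx": 0,"wy": 0,"wz": 0,"hand": 1},
    {"x": -1,"y": -1,"z": 0,"wx": 0,"wy": 0,"wz": 0,"hand": 1},
    {"x": -1,"y": -1,"z": 0,"wx": 0,"wy": 0,"wz": 0,"hand": 1},
    {"x": -1,"y": -1,"z": 0,"wx": 0,"wy": 0,"wz": 0,"hand": 1},
    {"x": -1,"y": -1,"z": 0,"wx": 0,"wy": 0,"wz": 0,"hand": 1}
  ]
}}

```text
clock: 1.8
position: [313.2, 462.0, 331.4]
ee_rot: [0.0, -0.0, 1.0, 0.0]
contact_force: [0.5, 0.5, 0.5]
width: 0.998
```

>>> {"api": "carry_out", "payload": {
  "steps": [
    {"x": -1,"y": -1,"z": 0,"wx": 0,"wy": 0,"wz": 0,"hand": 1},
    {"x": -1,"y": -1,"z": 0,"wx": 0,"wy": 0,"wz": 0,"hand": 1},
    {"x": -1,"y": -1,"z": 0,"wx": 0,"wy": 0,"wz": 0,"hand": 1},
    {"x": -1,"y": -1,"z": 0,"wx": 0,"wy": 0,"wz": 0,"hand": 1},
    {"x": -1,"y": -1,"z": 0,"wx": 0,"wy": 0,"wz": 0,"hand": 1}
  ]
}}

```text
clock: 2.3
position: [438.3, 336.9, 331.5]
ee_rot: [0.0, -0.0, 1.0, 0.0]
contact_force: [0.7, 2.0, 0.9]
width: 1.0
```

>>> {"api": "carry_out", "payload": {
  "steps": [
    {"x": -1,"y": -1,"z": 0,"wx": 0,"wy": 0,"wz": 0,"hand": 1},
    {"x": -1,"y": -1,"z": 0,"wx": 0,"wy": 0,"wz": 0,"hand": 1},
    {"x": 0,"y": -1,"z": 0,"wx": 0,"wy": 0,"wz": 0,"hand": 1},
    {"x": 0,"y": -1,"z": 0,"wx": 0,"wy": 0,"wz": 0,"hand": 1},
    {"x": 0,"y": -1,"z": 0,"wx": 0,"wy": 0,"wz": 0,"hand": 1}
  ]
}}

```text
clock: 2.8
position: [487.4, 212.0, 331.2]
ee_rot: [-0.0, 0.0, 1.0, -0.0]
contact_force: [1.1, -0.3, 0.6]
width: 0.997
```

>>> {"api": "carry_out", "payload": {
  "steps": [
    {"x": 0,"y": -1,"z": 0,"wx": 0,"wy": 0,"wz": 0,"hand": 1},
    {"x": 0,"y": -1,"z": 0,"wx": 0,"wy": 0,"wz": 0,"hand": 1},
    {"x": 0,"y": -1,"z": 0,"wx": 0,"wy": 0,"wz": 0,"hand": 1},
    {"x": 0,"y": -1,"z": 0,"wx": 0,"wy": 0,"wz": 0,"hand": 1},
    {"x": 0,"y": -1,"z": 0,"wx": 0,"wy": 0,"wz": 0,"hand": 1}
  ]
}}

```text
clock: 3.3
position: [487.3, 87.1, 331.4]
ee_rot: [0.0, -0.0, 1.0, 0.0]
contact_force: [0.0, 0.1, 0.0]
width: 1.006
```

>>> {"api": "carry_out", "payload": {
  "steps": [
    {"x": 0,"y": -1,"z": 0,"wx": 0,"wy": 0,"wz": 0,"hand": 1},
    {"x": 0,"y": -1,"z": 0,"wx": 0,"wy": 0,"wz": 0,"hand": 1},
    {"x": 0,"y": -1,"z": 0,"wx": 0,"wy": 0,"wz": 0,"hand": 1},
    {"x": 0,"y": -1,"z": 0,"wx": 0,"wy": 0,"wz": 0,"hand": 1},
    {"x": 0,"y": -1,"z": 0,"wx": 0,"wy": 0,"wz": 0,"hand": 1}
  ]
}}

```text
clock: 3.8
position: [487.3, -37.9, 331.5]
ee_rot: [0.0, -0.0, 1.0, -0.0]
contact_force: [0.3, -0.5, -0.4]
width: 0.999
```

>>> {"api": "carry_out", "payload": {
  "steps": [
    {"x": 0,"y": -1,"z": 0,"wx": 0,"wy": 0,"wz": 0,"hand": 1},
    {"x": 0,"y": -1,"z": 0,"wx": 0,"wy": 0,"wz": 0,"hand": 1},
    {"x": 0,"y": -1,"z": 0,"wx": 0,"wy": 0,"wz": 0,"hand": 1},
    {"x": 0,"y": -1,"z": 0,"wx": 0,"wy": 0,"wz": 0,"hand": 1},
    {"x": 0.76,"y": -1,"z": 0,"wx": 0,"wy": 0,"wz": 0,"hand": 1}
  ]
}}

```text
clock: 4.3
position: [469.5, -163.2, 331.3]
ee_rot: [0.0, -0.0, 1.0, -0.0]
contact_force: [0.2, -0.5, 0.5]
width: 0.999
```

>>> {"api": "carry_out", "payload": {
  "steps": [
    {"x": 0.6,"y": -1,"z": 0.5,"wx": 0,"wy": 0,"wz": 0,"hand": 1},
    {"x": 0.6,"y": -1,"z": 1,"wx": 0,"wy": 0,"wz": 0,"hand": 1},
    {"x": 0.6,"y": -1,"z": 1,"wx": 0,"wy": 0,"wz": 0,"hand": 1},
    {"x": 0.6,"y": -1,"z": 1,"wx": 0,"wy": 0,"wz": 0,"hand": 1},
    {"x": 0.6,"y": -1,"z": 1,"wx": 0,"wy": 0,"wz": 0,"hand": 1}
  ]
}}

```text
clock: 4.8
position: [392.8, -287.9, 218.1]
ee_rot: [0.0, -0.0, 1.0, -0.0]
contact_force: [0.3, -0.4, 0.3]
width: 1.002
```

>>> {"api": "carry_out", "payload": {
  "steps": [
    {"x": 0,"y": -0.78,"z": 1,"wx": 0,"wy": 0,"wz": 0,"hand": 1},
    {"x": 0,"y": 0,"z": 1,"wx": 0,"wy": 0,"wz": 0,"hand": 1},
    {"x": 0,"y": 0,"z": 1,"wx": 0,"wy": 0,"wz": 0,"hand": 1},
    {"x": 0,"y": 0,"z": 0,"wx": 0,"wy": 0,"wz": 0,"hand": 1}
  ]
}}

```text
clock: 5.2
position: [391.9, -305.4, 141.4]
ee_rot: [-0.002, 0.0, 1.0, 0.002]
contact_force: [0.3, 0.5, 0.3]
width: 1.0
```

Run:
```python
from h import *
t=cams.snapshot("top");s=cams.snapshot("side")
def c(im,x,y,w,h,f,n): cv2.imwrite(f"pics/{n}.png",cv2.resize(im[y:y+h,x:x+w],None,fx=f,fy=f,interpolation=0))
c(t,290,150,100,100,6,"d1"); c(s,220,210,110,100,7,"d2")
p=get_state()["position"];print(p,proj("top",p),proj("side",p))
```

```text
[ 393.3990423  -306.35951966  144.12735019] [351.27603383 229.86302294] [275.2328813  251.06265967]
```

View pics/d1.png

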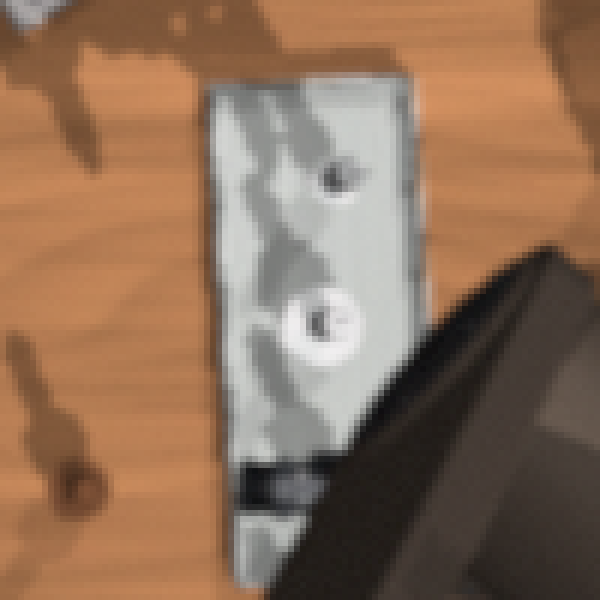

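View pics/d2.png

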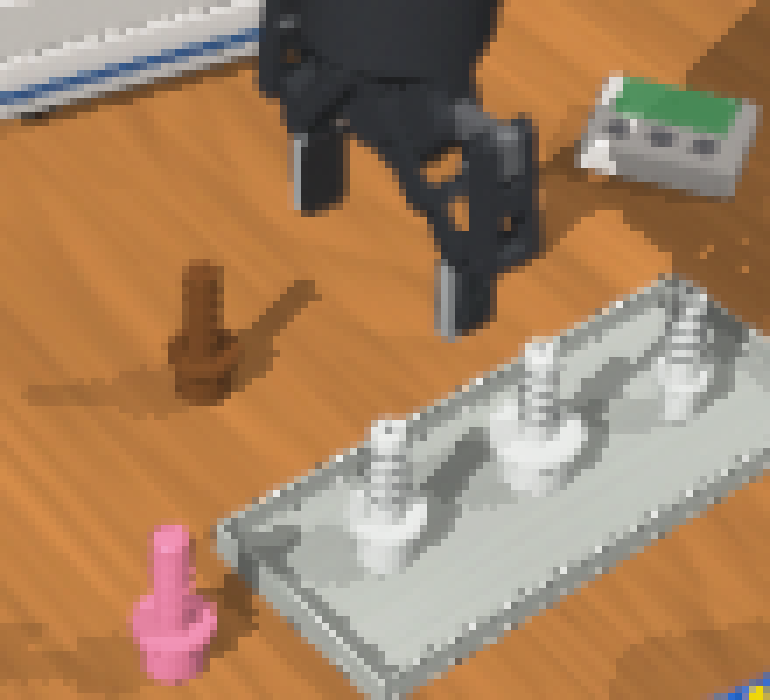

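>>> {"api": "carry_out", "payload": {
  "steps": [
    {"x": 0,"y": -0.04,"z": 1,"wx": 0,"wy": 0,"wz": 0,"hand": 1},
    {"x": 0,"y": 0,"z": 1,"wx": 0,"wy": 0,"wz": 0,"hand": 1},
    {"x": 0,"y": 0,"z": 1,"wx": 0,"wy": 0,"wz": 0,"hand": 1},
    {"x": 0,"y": 0,"z": 1,"wx": 0,"wy": 0,"wz": 0,"hand": 1},
    {"x": 0,"y": 0,"z": 0.4,"wx": 0,"wy": 0,"wz": 0,"hand": 1}
  ]
}}

```text
clock: 5.8
position: [393.7, -307.5, 33.5]
ee_rot: [0.0, -0.0, 1.0, -0.0]
contact_force: [0.2, -0.3, 0.7]
width: 1.005
```

>>> {"api": "carry_out", "payload": {
  "steps": [
    {"x": 0,"y": 0,"z": 0,"wx": 0,"wy": 0,"wz": 0,"hand": -1},
    {"x": 0,"y": 0,"z": 0,"wx": 0,"wy": 0,"wz": 0,"hand": -1},
    {"x": 0,"y": 0,"z": 0,"wx": 0,"wy": 0,"wz": 0,"hand": -1},
    {"x": 0,"y": 0,"z": 0,"wx": 0,"wy": 0,"wz": 0,"hand": -1},
    {"x": 0,"y": 0,"z": 0,"wx": 0,"wy": 0,"wz": 0,"hand": -1}
  ]
}}

```text
clock: 6.3
position: [393.9, -307.9, 34.6]
ee_rot: [0.001, 0.0, 1.0, -0.0]
contact_force: [-1.5, -0.0, 20.4]
width: 0.172
```

>>> {"api": "carry_out", "payload": {
  "steps": [
    {"x": 0,"y": 0,"z": 0,"wx": 0,"wy": 0,"wz": 0,"hand": -1},
    {"x": 0,"y": 0,"z": 0,"wx": 0,"wy": 0,"wz": 0,"hand": -1},
    {"x": 0,"y": 0,"z": 0,"wx": 0,"wy": 0,"wz": 0,"hand": -1}
  ]
}}

```text
clock: 6.6
position: [393.8, -307.8, 34.7]
ee_rot: [0.001, 0.0, 1.0, -0.0]
contact_force: [-1.2, 0.5, 13.2]
width: 0.173
```

Run:
```python
from h import *
s=cams.snapshot("side")
def c(im,x,y,w,h,f,n): cv2.imwrite(f"pics/{n}.png",cv2.resize(im[y:y+h,x:x+w],None,fx=f,fy=f,interpolation=0))
c(s,220,210,110,100,7,"e2")
s=get_state();print(s["position"],s["width"],s["contact_force"])
```

```text
[ 393.84867418 -307.83804736   34.65968921] 0.17148236546795503 [-1.03194807  0.6944129  13.01828312]
```

View pics/e2.png

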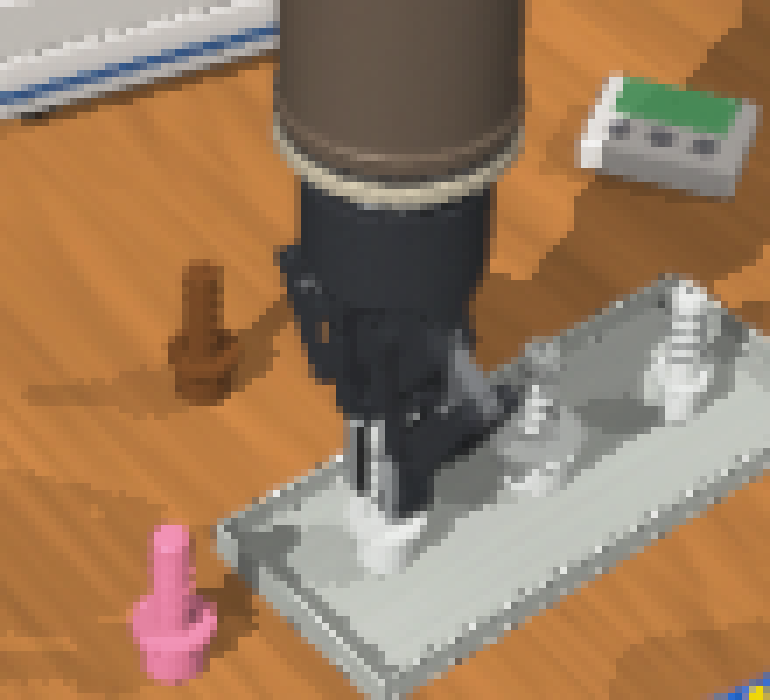

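The image shows the post of the near (medium) plug between the pads, at side crop (383,500), with the neighbours untouched. Now I lift and carry it.

>>> {"api": "carry_out", "payload": {
  "steps": [
    {"x": 0,"y": 0,"z": -0.5,"wx": 0,"wy": 0,"wz": 0,"hand": -1},
    {"x": 0,"y": 0,"z": -1,"wx": 0,"wy": 0,"wz": 0,"hand": -1},
    {"x": 0,"y": 0,"z": -1,"wx": 0,"wy": 0,"wz": 0,"hand": -1},
    {"x": 0,"y": 0,"z": -1,"wx": 0,"wy": 0,"wz": 0,"hand": -1},
    {"x": 0,"y": 0,"z": -1,"wx": 0,"wy": 0,"wz": 0,"hand": -1}
  ]
}}

```text
clock: 7.15
position: [393.3, -307.3, 148.2]
ee_rot: [0.0, -0.0, 1.0, -0.0]
contact_force: [-0.2, -0.1, -1.2]
width: 0.169
```

>>> {"api": "carry_out", "payload": {
  "steps": [
    {"x": -0.6,"y": 1,"z": -1,"wx": 0,"wy": 0,"wz": 0,"hand": -1},
    {"x": -0.6,"y": 1,"z": -1,"wx": 0,"wy": 0,"wz": 0,"hand": -1},
    {"x": -0.6,"y": 1,"z": -1,"wx": 0,"wy": 0,"wz": 0,"hand": -1},
    {"x": -0.6,"y": 1,"z": 0,"wx": 0,"wy": 0,"wz": 0,"hand": -1},
    {"x": -0.6,"y": 1,"z": 0,"wx": 0,"wy": 0,"wz": 0,"hand": -1}
  ]
}}

```text
clock: 7.65
position: [469.1, -181.5, 223.2]
ee_rot: [0.001, 0.0, 1.0, -0.001]
contact_force: [0.3, -0.5, -0.8]
width: 0.168
```

>>> {"api": "carry_out", "payload": {
  "steps": [
    {"x": 0,"y": 1,"z": 0,"wx": 0,"wy": 0,"wz": 0,"hand": -1},
    {"x": 0,"y": 1,"z": 0,"wx": 0,"wy": 0,"wz": 0,"hand": -1},
    {"x": 0,"y": 1,"z": 0,"wx": 0,"wy": 0,"wz": 0,"hand": -1},
    {"x": 0,"y": 1,"z": 0,"wx": 0,"wy": 0,"wz": 0,"hand": -1},
    {"x": 0,"y": 1,"z": 0,"wx": 0,"wy": 0,"wz": 0,"hand": -1}
  ]
}}

```text
clock: 8.15
position: [468.0, -56.4, 222.1]
ee_rot: [0.0, 0.0, 1.0, -0.0]
contact_force: [1.2, -0.0, -1.0]
width: 0.171
```

>>> {"api": "carry_out", "payload": {
  "steps": [
    {"x": 0,"y": 1,"z": 0,"wx": 0,"wy": 0,"wz": 0,"hand": -1},
    {"x": 0,"y": 1,"z": 0,"wx": 0,"wy": 0,"wz": 0,"hand": -1},
    {"x": 0,"y": 1,"z": 0,"wx": 0,"wy": 0,"wz": 0,"hand": -1},
    {"x": 0,"y": 1,"z": 0,"wx": 0,"wy": 0,"wz": 0,"hand": -1},
    {"x": 0,"y": 0,"z": 0,"wx": 0,"wy": 0,"wz": 0,"hand": -1}
  ]
}}

```text
clock: 8.65
position: [468.1, 44.7, 222.1]
ee_rot: [0.0, -0.001, 1.0, 0.0]
contact_force: [-0.4, -0.2, 0.0]
width: 0.172
```

Run:
```python
from h import *
t=cams.snapshot("top");s=cams.snapshot("side")
cv2.imwrite("pics/f1.png",t);cv2.imwrite("pics/f2.png",s)
p=get_state();print(p["position"],p["width"],p["contact_force"],proj("top",p["position"]),proj("side",p["position"]))
```

```text
[468.23617352  42.84346192 221.94144088] 0.16943458760317096 [-0.41147982 -0.36991715 -0.95036822] [229.89641231 202.28007942] [230.99802067 170.38301539]
```

View pics/f1.png

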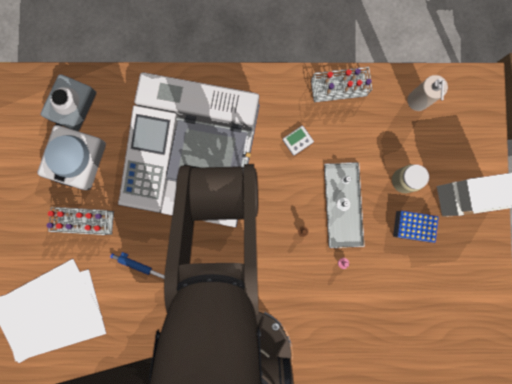

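View pics/f2.png

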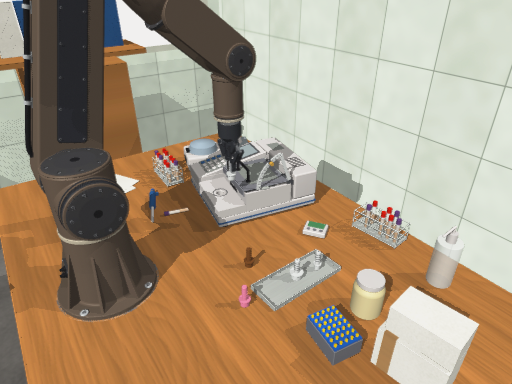

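>>> {"api": "carry_out", "payload": {
  "steps": [
    {"x": -0.13,"y": 1,"z": 0,"wx": 0,"wy": 0,"wz": 0,"hand": -1},
    {"x": -0.13,"y": 1,"z": 0,"wx": 0,"wy": 0,"wz": 0,"hand": -1},
    {"x": 0,"y": 1,"z": 0,"wx": 0,"wy": 0,"wz": 0,"hand": -1},
    {"x": 0,"y": 1,"z": 0.8,"wx": 0,"wy": 0,"wz": 0,"hand": -1},
    {"x": 0,"y": 0.1,"z": 1,"wx": 0,"wy": 0,"wz": 0,"hand": -1}
  ]
}}

```text
clock: 9.25
position: [476.0, 146.4, 177.0]
ee_rot: [0.002, -0.0, 1.0, 0.0]
contact_force: [0.0, -0.8, -0.2]
width: 0.172
```

>>> {"api": "carry_out", "payload": {
  "steps": [
    {"x": 0,"y": 0,"z": 1,"wx": 0,"wy": 0,"wz": 0,"hand": -1},
    {"x": 0,"y": 0,"z": 0.8,"wx": 0,"wy": 0,"wz": 0,"hand": -1},
    {"x": 0,"y": 0,"z": 0,"wx": 0,"wy": 0,"wz": 0,"hand": -1},
    {"x": 0,"y": 0,"z": 0,"wx": 0,"wy": 0,"wz": 0,"hand": -1}
  ]
}}

```text
clock: 9.65
position: [475.1, 144.4, 131.8]
ee_rot: [-0.0, 0.0, 1.0, -0.0]
contact_force: [-0.2, -0.7, 0.1]
width: 0.171
```

Run:
```python
from h import *
s=cams.snapshot("side")
p=get_state();P=p["position"];print(P,p["width"],p["contact_force"])
f=8;x0,y0=175,135
im=cv2.resize(s[y0:y0+75,x0:x0+98],None,fx=f,fy=f,interpolation=0)
im0=cv2.resize(cv2.imread("pics/side0.png")[y0:y0+75,x0:x0+98],None,fx=f,fy=f,interpolation=0)
cv2.imwrite("pics/g1.png",im)
print("spigot bottom pred px", (proj("side",P+[0,0,-32.2])-[x0-.5,y0-.5])*f, "flange top pred",(proj("side",P+[0,0,-8.2])-[x0-.5,y0-.5])*f,"port",(proj("side",[475,145.3,85])-[x0-.5,y0-.5])*f)
```

```text
[475.53305434 144.6389158  132.26982211] 0.1721165294275361 [-0.01804035  0.40946321 -0.71211784]
spigot bottom pred px [361.92570395 430.75924766] flange top pred [359.11883768 386.23795975] port [361.97779778 458.06615417]
```

View pics/g1.png

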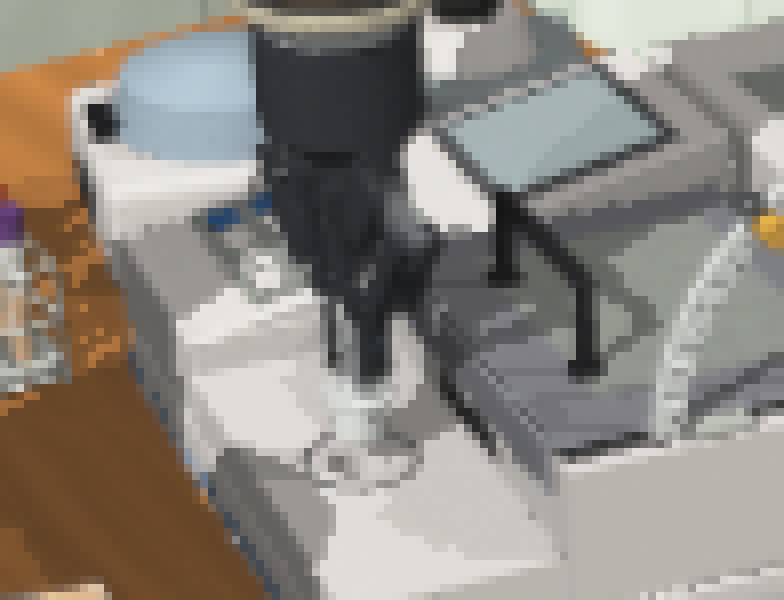

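>>> {"api": "carry_out", "payload": {
  "steps": [
    {"x": 0,"y": 0,"z": 0.5,"wx": 0,"wy": 0,"wz": 0,"hand": -1},
    {"x": 0,"y": 0,"z": 0.2,"wx": 0,"wy": 0,"wz": 0,"hand": -1},
    {"x": 0,"y": 0,"z": 0.1,"wx": 0,"wy": 0,"wz": 0,"hand": -1},
    {"x": 0,"y": 0,"z": 0,"wx": 0,"wy": 0,"wz": 0,"hand": -1}
  ]
}}

```text
clock: 10.1
position: [475.1, 145.0, 111.6]
ee_rot: [0.0, 0.0, 1.0, 0.0]
contact_force: [-0.3, 0.9, 0.2]
width: 0.169
```

>>> {"api": "carry_out", "payload": {
  "steps": [
    {"x": 0,"y": 0,"z": 0.2,"wx": 0,"wy": 0,"wz": 0,"hand": -1},
    {"x": 0,"y": 0,"z": 0.2,"wx": 0,"wy": 0,"wz": 0,"hand": -1},
    {"x": 0,"y": 0,"z": 0.1,"wx": 0,"wy": 0,"wz": 0,"hand": -1},
    {"x": 0,"y": 0,"z": 0.04,"wx": 0,"wy": 0,"wz": 0,"hand": -1},
    {"x": 0,"y": 0,"z": 0,"wx": 0,"wy": 0,"wz": 0,"hand": -1}
  ]
}}

```text
clock: 10.6
position: [474.8, 145.1, 97.6]
ee_rot: [-0.0, -0.0, 1.0, -0.0]
contact_force: [0.1, 0.9, 0.3]
width: 0.167
```

>>> {"api": "carry_out", "payload": {
  "steps": [
    {"x": 0,"y": 0,"z": 0,"wx": 0,"wy": 0,"wz": 0,"hand": -0.2},
    {"x": 0,"y": 0,"z": 0,"wx": 0,"wy": 0,"wz": 0,"hand": -0.2},
    {"x": 0,"y": 0,"z": 0,"wx": 0,"wy": 0,"wz": 0,"hand": -0.2},
    {"x": 0,"y": 0,"z": 0,"wx": 0,"wy": 0,"wz": 0,"hand": -0.2},
    {"x": 0,"y": 0,"z": 0,"wx": 0,"wy": 0,"wz": 0,"hand": -0.2}
  ]
}}

```text
clock: 11.1
position: [475.0, 145.1, 97.9]
ee_rot: [0.0, 0.0, 1.0, 0.0]
contact_force: [1.5, 0.3, -0.1]
width: 0.399
```

>>> {"api": "carry_out", "payload": {
  "steps": [
    {"x": 0,"y": 0,"z": -0.5,"wx": 0,"wy": 0,"wz": 0,"hand": -0.2},
    {"x": 0,"y": 0,"z": -1,"wx": 0,"wy": 0,"wz": 0,"hand": -0.2},
    {"x": 0,"y": 0,"z": -1,"wx": 0,"wy": 0,"wz": 0,"hand": -0.2},
    {"x": 0,"y": 0,"z": -1,"wx": 0,"wy": 0,"wz": 0,"hand": -0.2},
    {"x": 0,"y": 0,"z": -1,"wx": 0,"wy": 0,"wz": 0,"hand": -0.2}
  ]
}}

```text
clock: 11.6
position: [474.8, 145.1, 212.3]
ee_rot: [0.0, -0.0, 1.0, 0.0]
contact_force: [0.4, 0.2, 0.0]
width: 0.4
```

Run:
```python
from h import *
s=cams.snapshot("side");t=cams.snapshot("top")
p=get_state();P=p["position"];print(P,p["q"],p["width"],p["contact_force"])
f=8;x0,y0=175,135
cv2.imwrite("pics/i1.png",cv2.resize(s[y0:y0+75,x0:x0+98],None,fx=f,fy=f,interpolation=0))
cv2.imwrite("pics/i2.png",cv2.resize(t[60:260,110:376],None,fx=3,fy=3,interpolation=0))
```

```text
[476.60812396 145.50100034 214.13693451] [ 2.35458447e-01  2.87320881e-01  1.96098321e+00 -3.73833334e-06
  8.87791748e-01 -1.33537626e+00] 0.39787381909358593 [ 0.88585599 -0.21862525  0.1434384 ]
```

View pics/i1.png

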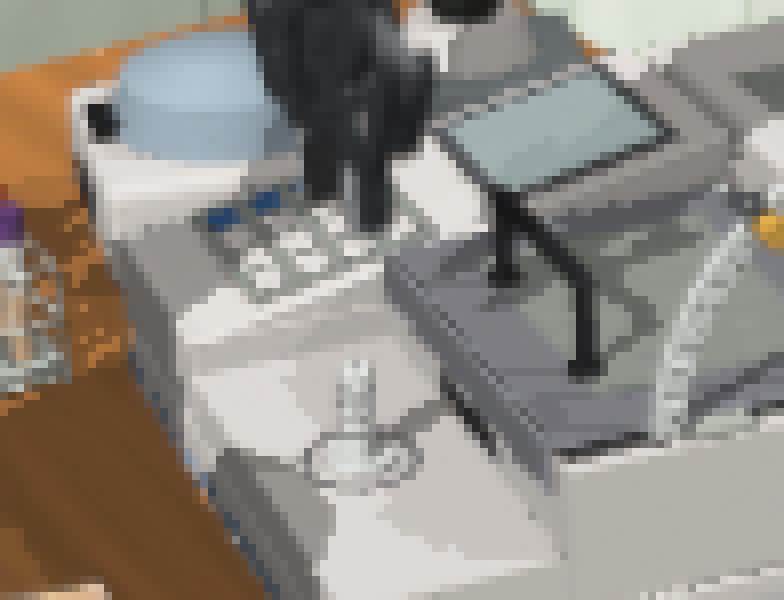

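View pics/i2.png

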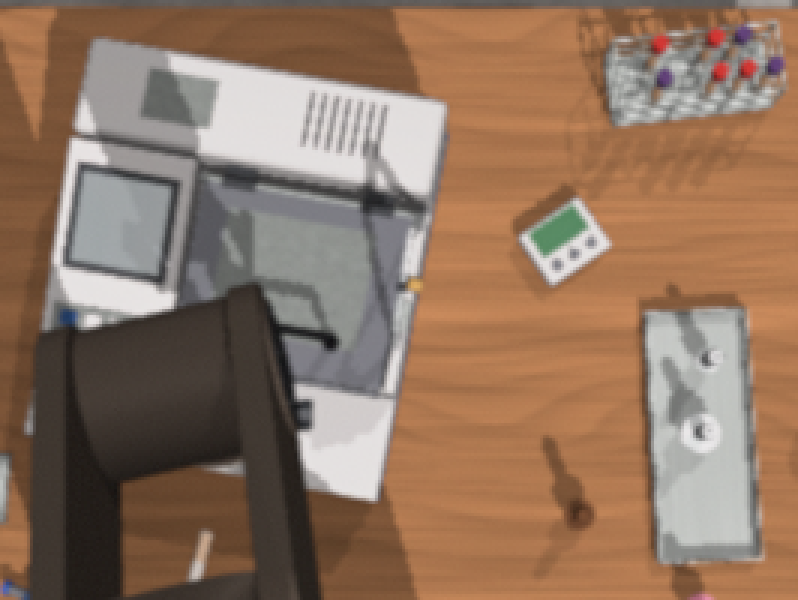

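The side crop shows the plug seated at (358,470), its flange inside the dark ring flat on the deck, with the fingers clear. Next I turn the jaws across the handle bar (100° about tool z).

>>> {"api": "carry_out", "payload": {
  "steps": [
    {"x": 0,"y": 0,"z": -1,"wx": 0,"wy": 0,"wz": 1,"hand": 0.4},
    {"x": 0,"y": 0,"z": 0,"wx": 0,"wy": 0,"wz": 1,"hand": 0.4},
    {"x": 0,"y": 0,"z": 0,"wx": 0,"wy": 0,"wz": 1,"hand": 0.4},
    {"x": 0,"y": 0,"z": 0,"wx": 0,"wy": 0,"wz": 1,"hand": 0.4},
    {"x": 0,"y": 0,"z": 0,"wx": 0,"wy": 0,"wz": 1,"hand": 0.4}
  ]
}}

```text
clock: 12.2
position: [474.6, 145.0, 235.5]
ee_rot: [-0.0, 0.218, 0.976, -0.0]
contact_force: [-0.1, 0.4, -0.1]
width: 0.701
```

>>> {"api": "carry_out", "payload": {
  "steps": [
    {"x": 0,"y": 0,"z": 0,"wx": 0,"wy": 0,"wz": 1,"hand": 0.4},
    {"x": 0,"y": 0,"z": 0,"wx": 0,"wy": 0,"wz": 1,"hand": 0.4},
    {"x": 0,"y": 0,"z": 0,"wx": 0,"wy": 0,"wz": 1,"hand": 0.4},
    {"x": 0,"y": 0,"z": 0,"wx": 0,"wy": 0,"wz": 1,"hand": 0.4},
    {"x": 0,"y": 0,"z": 0,"wx": 0,"wy": 0,"wz": 1,"hand": 0.4}
  ]
}}

```text
clock: 12.7
position: [474.6, 145.0, 235.4]
ee_rot: [-0.0, 0.424, 0.906, -0.0]
contact_force: [0.4, 0.2, 0.5]
width: 0.7
```

>>> {"api": "carry_out", "payload": {
  "steps": [
    {"x": 0,"y": 0,"z": 0,"wx": 0,"wy": 0,"wz": 1,"hand": 0.4},
    {"x": 0,"y": 0,"z": 0,"wx": 0,"wy": 0,"wz": 1,"hand": 0.4},
    {"x": 0,"y": 0,"z": 0,"wx": 0,"wy": 0,"wz": 1,"hand": 0.4},
    {"x": 0,"y": 0,"z": 0,"wx": 0,"wy": 0,"wz": 1,"hand": 0.4},
    {"x": 0,"y": 0,"z": 0,"wx": 0,"wy": 0,"wz": 1,"hand": 0.4}
  ]
}}

```text
clock: 13.2
position: [474.6, 145.0, 235.4]
ee_rot: [-0.0, 0.61, 0.792, -0.0]
contact_force: [-0.4, -0.2, -0.6]
width: 0.7
```

>>> {"api": "carry_out", "payload": {
  "steps": [
    {"x": 0,"y": 0,"z": 0,"wx": 0,"wy": 0,"wz": 1,"hand": 0.4},
    {"x": 0,"y": 0,"z": 0,"wx": 0,"wy": 0,"wz": 1,"hand": 0.4},
    {"x": 0,"y": 0,"z": 0,"wx": 0,"wy": 0,"wz": 1,"hand": 0.4},
    {"x": 0,"y": 0,"z": 0,"wx": 0,"wy": 0,"wz": 1,"hand": 0.4},
    {"x": 0,"y": 0,"z": 0,"wx": 0,"wy": 0,"wz": 1,"hand": 0.4}
  ]
}}

```text
clock: 13.7
position: [474.6, 145.0, 235.4]
ee_rot: [-0.0, 0.767, 0.641, -0.0]
contact_force: [-0.6, -0.3, -0.5]
width: 0.698
```

Run:
```python
from h import *
from scipy.spatial.transform import Rotation as Ro
s=get_state();q=s["ee_rot"];R=Ro.from_quat([q[1],q[2],q[3],q[0]]).as_matrix()
print(s["position"],R.round(3),s["q"])
print("move to handle (25mm units, tool)",R.T@(np.array([566,123,230])-s["position"])/25)
```

```text
[474.5902926  144.99457513 235.42861957] [[ 0.177  0.984 -0.   ]
 [ 0.984 -0.177 -0.   ]
 [-0.    -0.    -1.   ]] [2.35406882e-01 2.61123376e-01 1.93606210e+00 9.12711652e-06
 9.44711611e-01 4.13510251e-01]
move to handle (25mm units, tool) [-0.21804334  3.75447706  0.21611219]
```

>>> {"api": "carry_out", "payload": {
  "steps": [
    {"x": -0.05,"y": 0.95,"z": 0,"wx": 0,"wy": 0,"wz": 0,"hand": 0.4},
    {"x": -0.05,"y": 0.95,"z": 0,"wx": 0,"wy": 0,"wz": 0,"hand": 0.4},
    {"x": -0.05,"y": 0.95,"z": 0,"wx": 0,"wy": 0,"wz": 0,"hand": 0.4},
    {"x": -0.07,"y": 0.9,"z": 0,"wx": 0,"wy": 0,"wz": 0,"hand": 0.4},
    {"x": 0,"y": 0,"z": 0,"wx": 0,"wy": 0,"wz": 0,"hand": 0.4}
  ]
}}

```text
clock: 14.2
position: [568.4, 122.7, 235.3]
ee_rot: [0.0, 0.766, 0.642, 0.0]
contact_force: [0.2, -0.4, 0.3]
width: 0.696
```

Run:
```python
from h import *
s=cams.snapshot("side");t=cams.snapshot("top")
p=get_state();P=p["position"];print(P)
f=8;x0,y0=190,125
cv2.imwrite("pics/j1.png",cv2.resize(s[y0:y0+75,x0:x0+98],None,fx=f,fy=f,interpolation=0))
cv2.imwrite("pics/j2.png",cv2.resize(t[60:260,110:376],None,fx=3,fy=3,interpolation=0))
print((proj("side",P)-[x0-.5,y0-.5])*f,(proj("side",[566,123,181])-[x0-.5,y0-.5])*f)
```

```text
[565.82987389 123.19352399 235.04755089]
[421.6175923  216.83190568] [424.91894241 323.02070329]
```

View pics/j1.png

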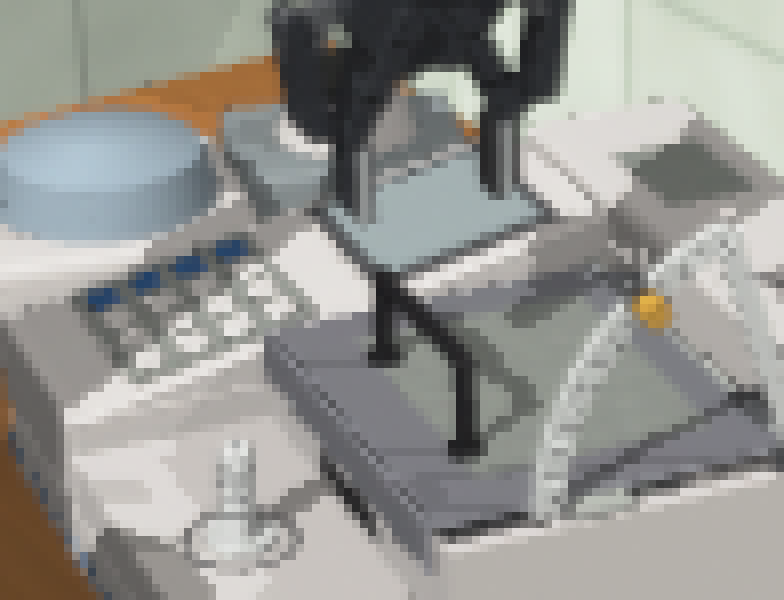

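View pics/j2.png

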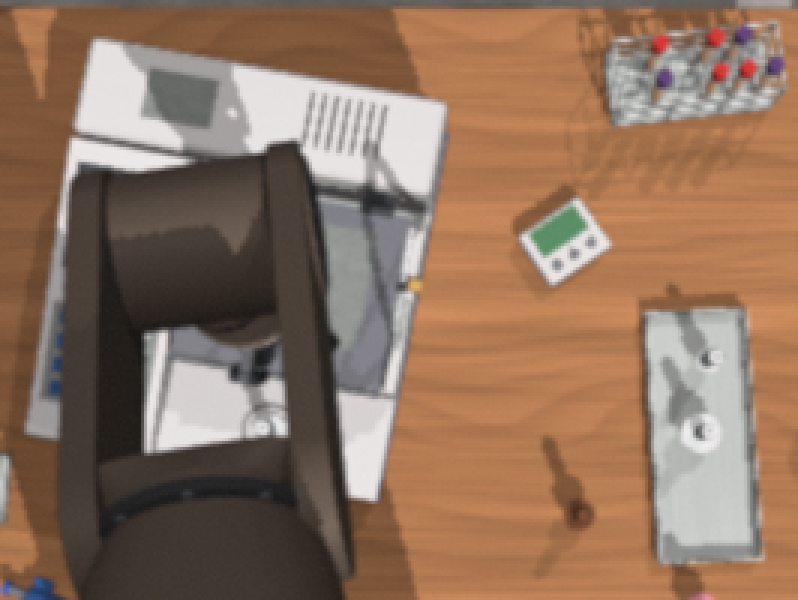

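The bar midpoint at side crop (425,315) lies under the jaws, matching the projection (425,323). Descending.

>>> {"api": "carry_out", "payload": {
  "steps": [
    {"x": 0,"y": 0,"z": 1,"wx": 0,"wy": 0,"wz": 0,"hand": 0.4},
    {"x": 0,"y": 0,"z": 1,"wx": 0,"wy": 0,"wz": 0,"hand": 0.4},
    {"x": 0,"y": 0,"z": 0.9,"wx": 0,"wy": 0,"wz": 0,"hand": 0.4},
    {"x": 0,"y": 0,"z": 0,"wx": 0,"wy": 0,"wz": 0,"hand": 0.4}
  ]
}}

```text
clock: 14.7
position: [563.5, 123.3, 160.5]
ee_rot: [-0.001, 0.766, 0.643, -0.002]
contact_force: [0.4, -0.0, -0.1]
width: 0.702
```

>>> {"api": "carry_out", "payload": {
  "steps": [
    {"x": 0,"y": 0,"z": 0,"wx": 0,"wy": 0,"wz": 0,"hand": -1},
    {"x": 0,"y": 0,"z": 0,"wx": 0,"wy": 0,"wz": 0,"hand": -1},
    {"x": 0,"y": 0,"z": 0,"wx": 0,"wy": 0,"wz": 0,"hand": -1},
    {"x": 0,"y": 0,"z": 0,"wx": 0,"wy": 0,"wz": 0,"hand": -1},
    {"x": 0,"y": 0,"z": 0,"wx": 0,"wy": 0,"wz": 0,"hand": -1}
  ]
}}

```text
clock: 15.2
position: [566.5, 123.5, 164.0]
ee_rot: [0.0, 0.766, 0.643, 0.001]
contact_force: [-4.5, 0.5, 10.3]
width: 0.089
```

Run:
```python
from h import *
s=cams.snapshot("side")
p=get_state();P=p["position"];print(P,p["width"],p["contact_force"],p["wrist_torque"])
f=8;x0,y0=190,125
cv2.imwrite("pics/k1.png",cv2.resize(s[y0:y0+75,x0:x0+98],None,fx=f,fy=f,interpolation=0))
# arc increments in tool axes: y back, z down
h=lambda a:np.array([-140*np.cos(a)+49*np.sin(a),140*np.sin(a)+49*np.cos(a)])
A=np.arange(0,0.87,0.1);print([(round(a,2),((h(a+.1)-h(a))/25).round(2).tolist()) for a in A])
```

```text
[566.43042171 123.60323999 164.00300387] 0.09085692633377418 [-4.19738966  0.36189522 10.2458921 ] [ 0.15552378  0.65524827 -0.09541825]
[(np.float64(0.0), [0.22, 0.55]), (np.float64(0.1), [0.28, 0.52]), (np.float64(0.2), [0.33, 0.49]), (np.float64(0.3), [0.38, 0.46]), (np.float64(0.4), [0.42, 0.42]), (np.float64(0.5), [0.46, 0.37]), (np.float64(0.6), [0.49, 0.33]), (np.float64(0.7), [0.52, 0.28]), (np.float64(0.8), [0.55, 0.22])]
```

View pics/k1.png

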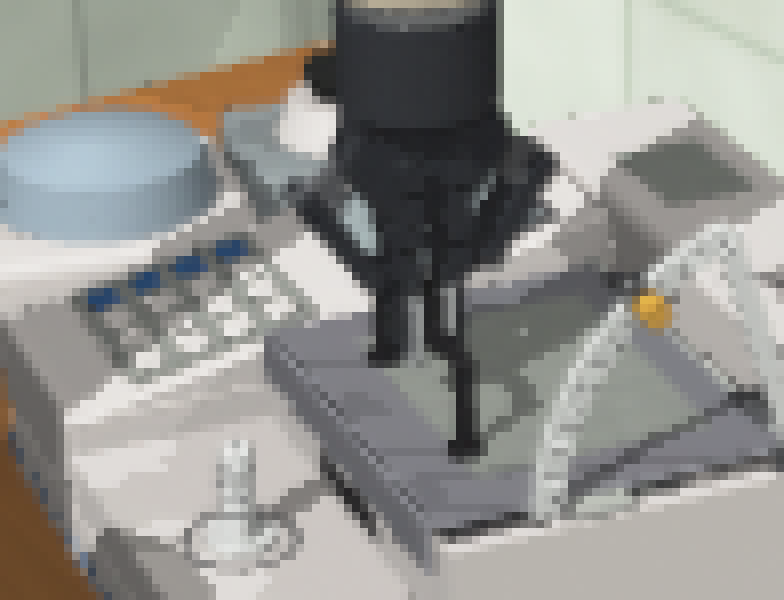

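The bar is gripped (opening 0.09, bar between the pads). I raise along the arc, first 0.2 rad.

>>> {"api": "carry_out", "payload": {
  "steps": [
    {"x": 0,"y": 0.11,"z": -0.27,"wx": 0,"wy": 0,"wz": 0,"hand": -1},
    {"x": 0,"y": 0.12,"z": -0.27,"wx": 0,"wy": 0,"wz": 0,"hand": -1},
    {"x": 0,"y": 0.13,"z": -0.26,"wx": 0,"wy": 0,"wz": 0,"hand": -1},
    {"x": 0,"y": 0.15,"z": -0.26,"wx": 0,"wy": 0,"wz": 0,"hand": -1},
    {"x": 0,"y": 0,"z": 0,"wx": 0,"wy": 0,"wz": 0,"hand": -1}
  ]
}}

```text
clock: 15.75
position: [577.9, 121.4, 190.3]
ee_rot: [-0.001, 0.766, 0.643, -0.001]
contact_force: [-10.1, 4.9, 0.9]
width: 0.087
```

Run:
```python
from h import *
p=get_state();P=p["position"];print(P,p["ee_rot"],p["width"],p["contact_force"],p["wrist_torque"])
```

```text
[577.92556902 121.40614173 190.27202721] [-8.43880317e-04  7.66119927e-01  6.42696716e-01 -6.90811242e-04] 0.08748832976853187 [-10.09997562   4.87021333   0.89880415] [ 0.77154525  1.51562392 -0.05652888]
```

>>> {"api": "carry_out", "payload": {
  "steps": [
    {"x": 0,"y": 0.16,"z": -0.25,"wx": 0,"wy": 0,"wz": 0,"hand": -1},
    {"x": 0,"y": 0.17,"z": -0.24,"wx": 0,"wy": 0,"wz": 0,"hand": -1},
    {"x": 0,"y": 0.19,"z": -0.23,"wx": 0,"wy": 0,"wz": 0,"hand": -1},
    {"x": 0,"y": 0.19,"z": -0.23,"wx": 0,"wy": 0,"wz": 0,"hand": -1},
    {"x": 0,"y": 0.21,"z": -0.21,"wx": 0,"wy": 0,"wz": 0,"hand": -1}
  ]
}}

```text
clock: 16.25
position: [598.5, 117.6, 218.9]
ee_rot: [-0.002, 0.766, 0.643, -0.002]
contact_force: [-22.3, 6.2, 13.7]
width: 0.09
```

>>> {"api": "carry_out", "payload": {
  "steps": [
    {"x": 0,"y": 0.21,"z": -0.21,"wx": 0,"wy": 0,"wz": 0,"hand": -1},
    {"x": 0,"y": 0.23,"z": -0.19,"wx": 0,"wy": 0,"wz": 0,"hand": -1},
    {"x": 0,"y": 0.23,"z": -0.19,"wx": 0,"wy": 0,"wz": 0,"hand": -1},
    {"x": 0,"y": 0.24,"z": -0.17,"wx": 0,"wy": 0,"wz": 0,"hand": -1},
    {"x": 0,"y": 0.25,"z": -0.16,"wx": 0,"wy": 0,"wz": 0,"hand": -1}
  ]
}}

```text
clock: 16.75
position: [628.3, 112.2, 243.2]
ee_rot: [-0.001, 0.766, 0.643, -0.001]
contact_force: [-18.2, 0.4, 20.4]
width: 0.089
```

Run:
```python
from h import *
s=cams.snapshot("side");t=cams.snapshot("top")
p=get_state();P=p["position"];print(P,p["width"],p["contact_force"],p["wrist_torque"])
f=8;x0,y0=200,115
cv2.imwrite("pics/l1.png",cv2.resize(s[y0:y0+75,x0:x0+98],None,fx=f,fy=f,interpolation=0))
cv2.imwrite("pics/l2.png",cv2.resize(t[90:190,210:280],None,fx=6,fy=6,interpolation=0))
```

```text
[629.21806506 112.05515648 243.72400842] 0.08728856797683074 [-19.27316779  -0.06075182  23.66137604] [ 0.152461    3.19387496 -0.09782888]
```

View pics/l1.png

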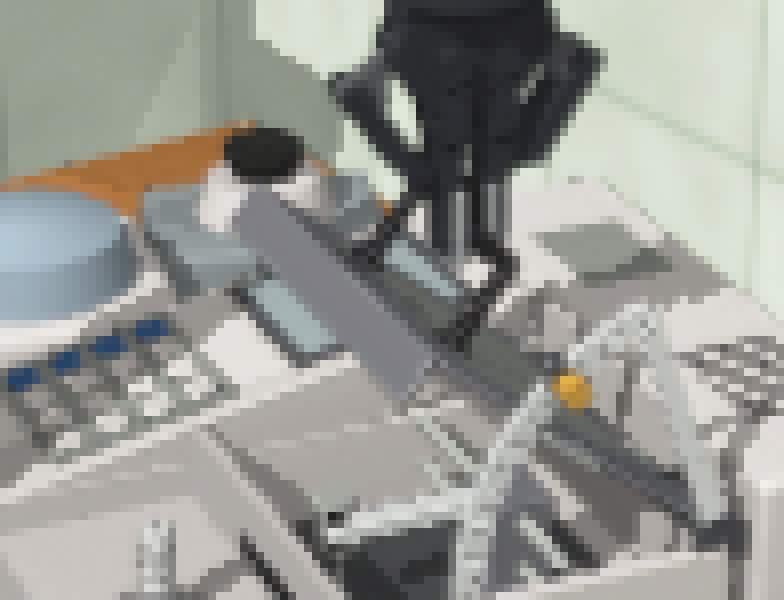

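View pics/l2.png

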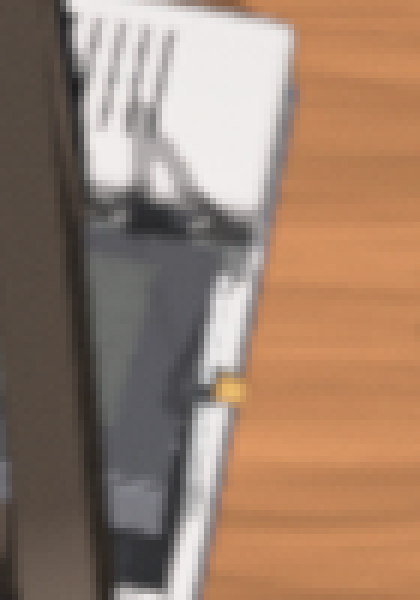

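>>> {"api": "carry_out", "payload": {
  "steps": [
    {"x": 0,"y": 0.2,"z": -0.13,"wx": 0,"wy": 0,"wz": 0,"hand": -1},
    {"x": 0,"y": 0.2,"z": -0.13,"wx": 0,"wy": 0,"wz": 0,"hand": -1},
    {"x": 0,"y": 0.2,"z": -0.1,"wx": 0,"wy": 0,"wz": 0,"hand": -1},
    {"x": 0,"y": 0.1,"z": -0.05,"wx": 0,"wy": 0,"wz": 0,"hand": -1},
    {"x": 0,"y": 0,"z": 0,"wx": 0,"wy": 0,"wz": 0,"hand": -1}
  ]
}}

```text
clock: 17.35
position: [646.7, 108.8, 253.4]
ee_rot: [-0.0, 0.766, 0.643, -0.0]
contact_force: [-12.9, -0.2, 16.3]
width: 0.092
```

Run:
```python
from h import *
s=cams.snapshot("side");t=cams.snapshot("top")
cv2.imwrite("pics/m_side.png",s);cv2.imwrite("pics/m_top.png",t)
p=get_state();P=p["position"];print(P,p["width"],p["contact_force"],p["wrist_torque"])
from scipy.optimize import fsolve,minimize
d=P-np.array([566.4,123.6,164]);dx=d[0]*.985-d[1]*.174;print(dx,d[2])
h=lambda a:np.array([-140*np.cos(a)+49*np.sin(a),140*np.sin(a)+49*np.cos(a)])
r=minimize(lambda v:np.sum((h(v[0])-h(0)-[dx,d[2]])**2),[.8],method="Nelder-Mead");print(r.x,r.fun)
f=8;x0,y0=230,125
cv2.imwrite("pics/m1.png",cv2.resize(s[y0:y0+75,x0:x0+75],None,fx=f,fy=f,interpolation=0))
cv2.imwrite("pics/m2.png",cv2.resize(t[115:165,220:265],None,fx=12,fy=12,interpolation=0))
```

```text
[646.48516423 108.89385176 253.24223202] 0.09238560016041773 [-11.46558809  -0.33713032  15.37343917] [-0.02334429  2.15365223 -0.04687748]
81.44275656250377 89.24223201522383
[0.8334375] 3.2597812995216184
```

View pics/m1.png

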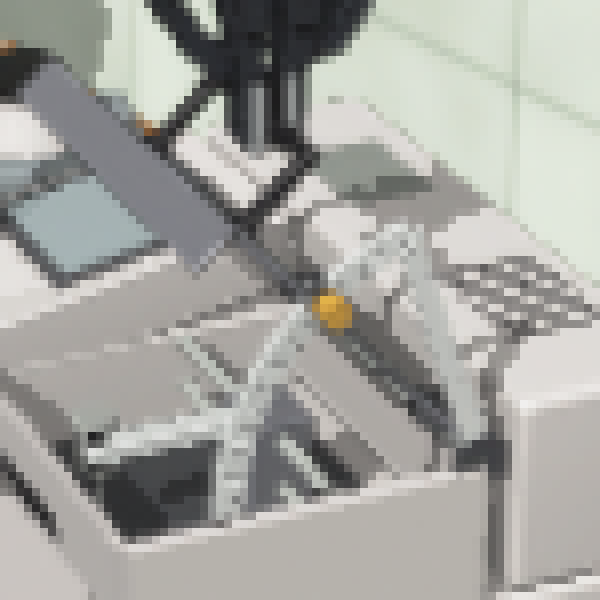

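View pics/m2.png

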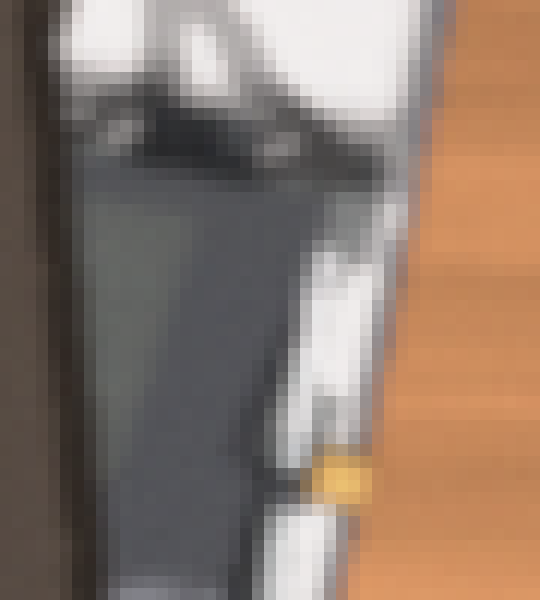

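```bash
cat > ov.py <<'E'
from h import *
import sys
def overlay(src,cam,x0,y0,w,hh,f,out,H=(702.9,98.7,132),yaw=-10.0,ang=None,L=-110,rs=(116,138),clamp=None):
    im=cv2.resize(cv2.imread(src)[y0:y0+hh,x0:x0+w],None,fx=f,fy=f,interpolation=0)
    c,s=np.cos(np.radians(yaw)),np.sin(np.radians(yaw))
    def W(r,a,l,n=0): # radius along cover, angle, lateral(left+), normal
        x=-r*np.cos(a)+n*np.sin(a);z=r*np.sin(a)+n*np.cos(a)
        return np.array(H)+[x*c-l*s,x*s+l*c,z]
    P=lambda p:tuple(int(v) for v in ((proj(cam,p)-[x0-.5,y0-.5])*f))
    for r in rs:
        for a in np.arange(0,1.3,.02): cv2.circle(im,P(W(r,a,L)),1,(0,0,255),-1)
    if ang is not None:
        cv2.line(im,P(W(0,ang,L)),P(W(150,ang,L)),(255,0,255),1)
        cv2.line(im,P(W(140,ang,-50,49)),P(W(140,ang,50,49)),(0,255,0),1)
    cv2.circle(im,P(W(0,0,0)),3,(255,0,0),-1)
    if clamp: 
        for a in clamp: cv2.line(im,P(W(108,a,L)),P(W(145,a,L)),(255,255,0),1)
    cv2.imwrite(out,im)
E
python3 - <<'E'
from ov import *
overlay("pics/m_side.png","side",230,125,85,75,9,"pics/n1.png",ang=.833,clamp=[.865])
overlay("pics/top0.png","top",165,100,95,85,8,"pics/n2.png",ang=0,clamp=[.865])
overlay("pics/side0.png","side",210,125,95,75,8,"pics/n3.png",ang=0,clamp=[.865])
E
```

```text
(no output)
```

View pics/n1.png

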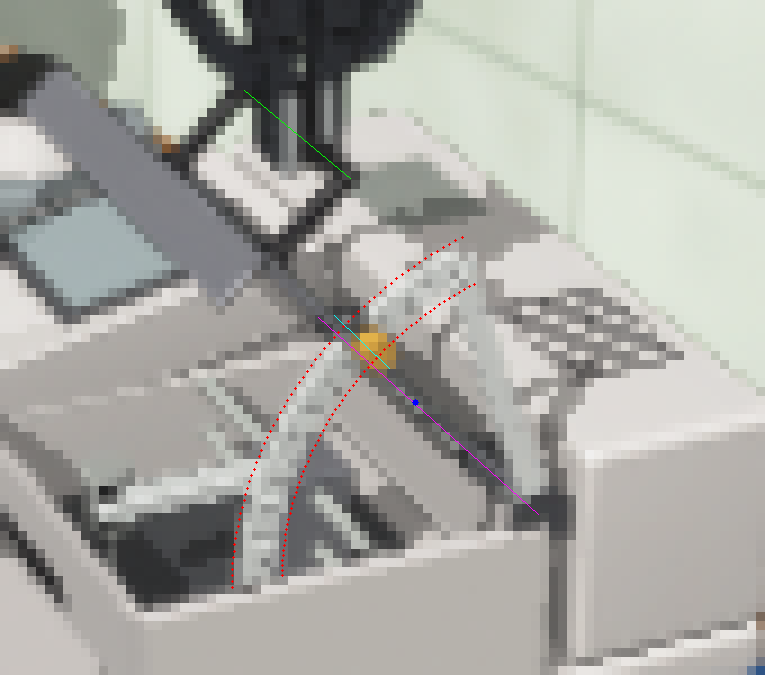

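View pics/n2.png

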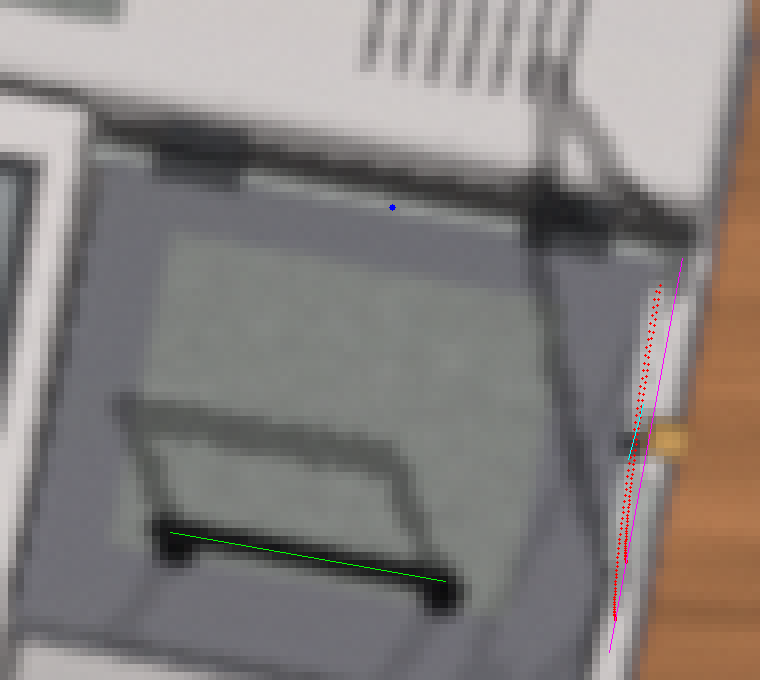

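View pics/n3.png

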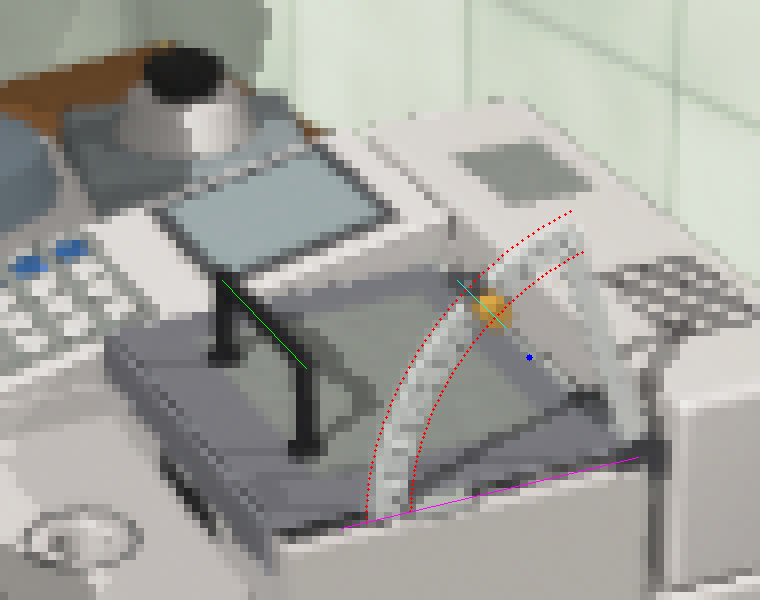

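>>> {"api": "carry_out", "payload": {
  "steps": [
    {"x": 0,"y": 0.1,"z": -0.04,"wx": 0,"wy": 0,"wz": 0,"hand": -1},
    {"x": 0,"y": 0.1,"z": -0.04,"wx": 0,"wy": 0,"wz": 0,"hand": -1},
    {"x": 0,"y": 0,"z": 0,"wx": 0,"wy": 0,"wz": 0,"hand": -1},
    {"x": 0,"y": 0,"z": 0,"wx": 0,"wy": 0,"wz": 0,"hand": -1},
    {"x": 0,"y": 0,"z": 0,"wx": 0,"wy": 0,"wz": 0,"hand": -1}
  ]
}}

```text
clock: 17.95
position: [652.1, 108.0, 255.0]
ee_rot: [0.0, 0.766, 0.643, 0.0]
contact_force: [-6.4, -0.7, 9.3]
width: 0.087
```

Run:
```python
from ov import *
from scipy.optimize import minimize
s=cams.snapshot("side");t=cams.snapshot("top")
cv2.imwrite("pics/o_side.png",s);cv2.imwrite("pics/o_top.png",t)
p=get_state();P=p["position"];print(P,p["width"],p["contact_force"],p["joint_velocities"].round(3))
d=P-np.array([566.4,123.6,164])
h=lambda a:np.array([-140*np.cos(a)+49*np.sin(a),140*np.sin(a)+49*np.cos(a)])
for yaw in(-10,-11):
    c,s_=np.cos(np.radians(yaw)),np.sin(np.radians(yaw));dx=d[0]*c+d[1]*s_
    r=minimize(lambda v:np.sum((h(v[0])-h(0)-[dx,d[2]])**2),[.8],method="Nelder-Mead");print(r.x,r.fun)
f=12
for n,src in(("p1",s),("p0",cv2.imread("pics/side0.png"))):
    cv2.imwrite(f"pics/{n}.png",cv2.resize(src[140:190,245:305],None,fx=f,fy=f,interpolation=0))
cv2.imwrite("pics/p2.png",cv2.resize(t[110:160,220:265],None,fx=f,fy=f,interpolation=0))
```

```text
[652.03374101 107.94889448 254.96899779] 0.09106643255472587 [-5.57985153 -1.04813731  8.74233464] [ 0.001 -0.002 -0.001  0.001 -0.     0.001]
[0.8725] 1.7480504283539837
[0.87242188] 1.7515710219445646
```

View pics/p1.png

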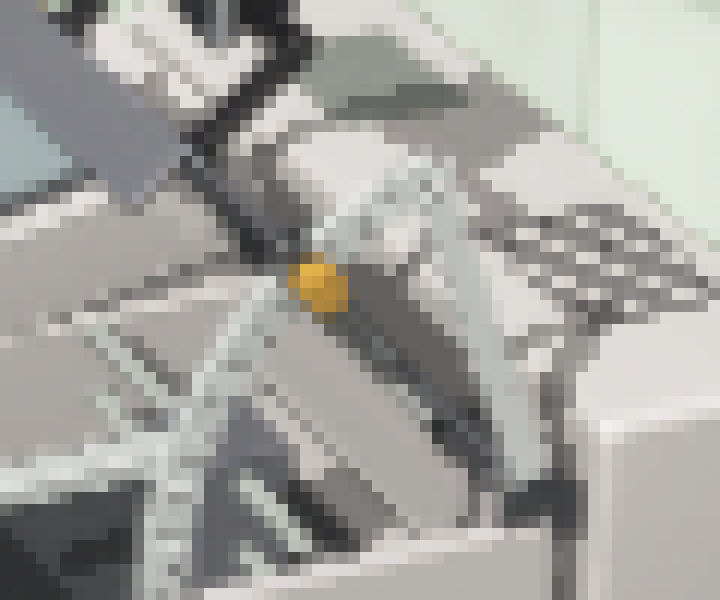

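View pics/p0.png

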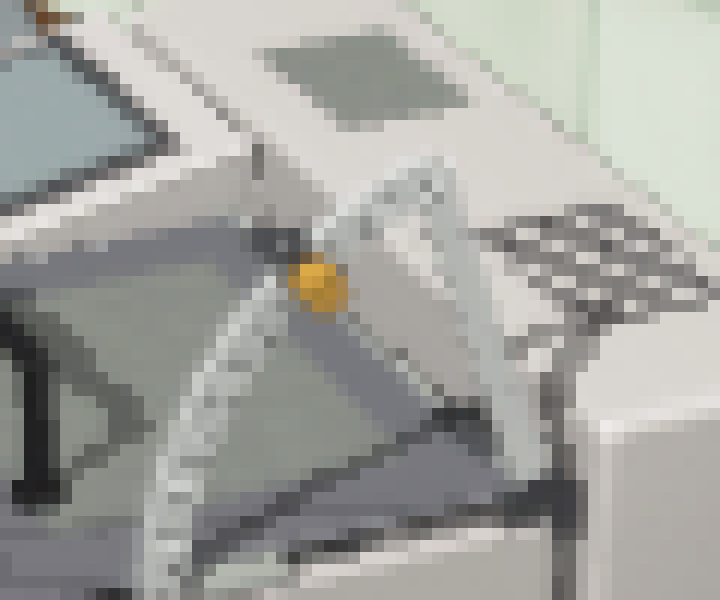

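View pics/p2.png

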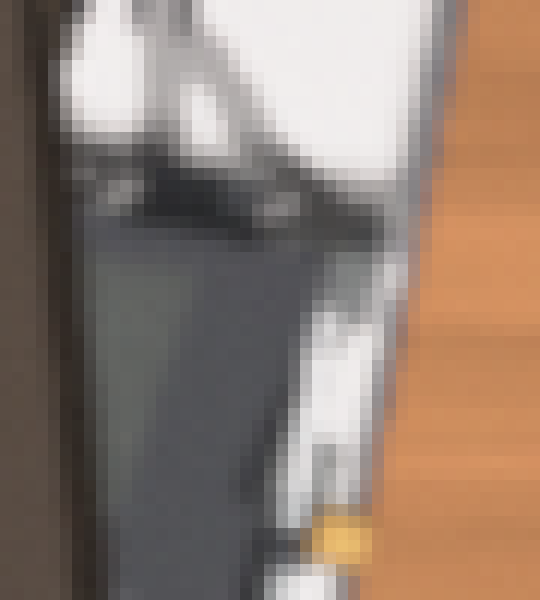

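Run:
```python
from h import *
import cv2
def brass(src,x,y,w,hh):
    im=cv2.imread(src)[y:y+hh,x:x+w].astype(int);b,g,r=im[...,0],im[...,1],im[...,2]
    m=np.clip(r-b-70,0,None)*((r-b)>70);ys,xs=np.mgrid[:hh,:w];return (m*xs).sum()/m.sum()+x,(m*ys).sum()/m.sum()+y,(m>0).sum()
bs=brass("pics/side0.png",265,157,16,14);bo=brass("pics/o_side.png",265,157,16,14);bt=brass("pics/top0.png",243,148,8,12);print(bs,bo,bt)
T=tri(bt[:2],bs[:2]);print("tri",T,proj("top",T)-bt[:2],proj("side",T)-bs[:2])
for yaw in(-10,-10.5,-11):
    c,s=np.cos(np.radians(yaw)),np.sin(np.radians(yaw))
    H=np.array([565.3+140*c,123+140*s,132])
    d=T-H;x=d[0]*c+d[1]*s;l=-d[0]*s+d[1]*c;print(yaw,"tri ang",np.arctan2(d[2],-x),np.hypot(x,d[2]),l)
    for L in(-116,-120,-124):
        o,v=ray("side",*bs[:2]);n=np.array([-s,c,0]);k=(L-(o-H)@n)/(v@n);q=o+k*v-H;x=q[0]*c+q[1]*s;print("  side L",L,np.arctan2(q[2],-x).round(3),np.hypot(x,q[2]).round(1))
```

```text
(np.float64(270.9830769230769), np.float64(163.12153846153845), np.int64(14)) (np.float64(271.09391534391534), np.float64(163.19444444444446), np.int64(15)) (np.float64(248.42424242424244), np.float64(154.83080808080808), np.int64(21))
tri [598.8195211   -7.77278767 232.27384323] [ 0.04883127 -0.07414356] [-0.07030597  0.00865084]
-10 tri ang 0.8718370274208644 130.98921457170877 -122.96545142773525
  side L -116 0.875 125.5
  side L -120 0.874 128.5
  side L -124 0.873 131.6
-10.5 tri ang 0.8781287119282786 130.3027274199352 -122.47453771299526
  side L -116 0.881 125.3
  side L -120 0.88 128.3
  side L -124 0.879 131.3
-11 tri ang 0.884460977105013 129.62419343726492 -121.97429708802893
  side L -116 0.887 125.0
  side L -120 0.886 128.0
  side L -124 0.886 130.9
```

>>> {"api": "carry_out", "payload": {
  "steps": [
    {"x": 0,"y": 0,"z": 0,"wx": 0,"wy": 0,"wz": 0,"hand": -1},
    {"x": 0,"y": 0,"z": 0,"wx": 0,"wy": 0,"wz": 0,"hand": -1},
    {"x": 0,"y": 0,"z": 0,"wx": 0,"wy": 0,"wz": 0,"hand": -1},
    {"x": 0,"y": 0,"z": 0,"wx": 0,"wy": 0,"wz": 0,"hand": -1},
    {"x": 0,"y": 0,"z": 0,"wx": 0,"wy": 0,"wz": 0,"hand": -1}
  ]
}}

```text
clock: 18.55
position: [652.1, 107.9, 255.0]
ee_rot: [0.0, 0.766, 0.643, 0.0]
contact_force: [-6.9, -0.4, 8.2]
width: 0.09
```

Run:
```python
from h import *
s=cams.snapshot("side");cv2.imwrite("pics/q.png",cv2.resize(s[110:320,170:410],None,fx=3,fy=2.8,interpolation=0))
p=get_state();print(p["clock"],p["position"],p["width"],p["contact_force"])
```

```text
18.6 [652.05806895 107.95620358 254.9542956 ] 0.08852511867609168 [-6.41099423 -1.65402422  9.05727739]
```

View pics/q.png

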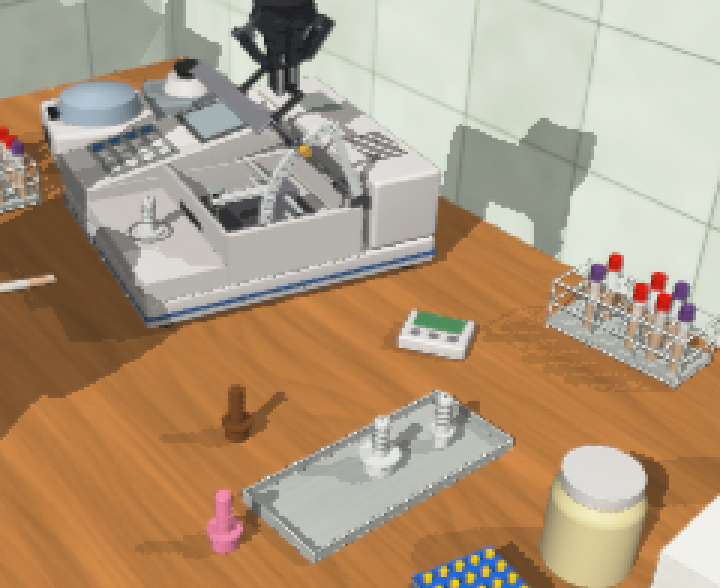

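The plug stands in the port at (149,215), the cover is held at the clamp near (305,150), and the other plugs and the bench items in view are where they were. Handing in.

```bash
python3 -c "
from station import job
print(job.finish_job())"
```

```text
the job is handed in; nothing more can be done
None
```

The medium plug is seated in the sample port and released. The cover is raised to the index clamp with the handle still gripped, and I handed the job in at about 18.6 s.

**Plug:** I took the near plug in the tray, the one with the middle-sized flange. It entered the port without measurable resistance. The last images show it upright with its flange on the deck.

**Cover:** The arm's position puts the cover at about 0.873 rad. The cameras put the index clamp at about 0.875 rad, give or take 0.015. That leaves a gap of about 2 mm at most, against the 8 mm allowed. At the last check the arm was still, the handle bar was between the pads and the wrist force was about 11 N.

**Bench:** The clamp's brass screw is at the same pixel as at the start, to within 0.1 px. The other two plugs, and the bench items visible in the last picture, have not moved.

**Not confirmed directly:** The pointer tip was hidden behind the clamp, so that match rests on the two angles and not on seeing the tips meet. The cameras also disagreed with each other by 2–3 mm in x, and I averaged them.

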